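Pack the fossils and seal the transport box

ROBOT

A 6-joint arm with a two-finger parallel gripper is mounted at the origin on the work surface. World frame = base frame: x ahead of the robot, y to its left, z up, the work surface at z = 0. Lengths are in m, angles in rad, forces in N, time in s.
With the tool pointing down it reaches from about 0.325 to 0.85 m from the base axis. Payload 4.4 kg.
Tool frame: the origin (TCP) lies midway between the tips of the shut fingers; the grasp point (between the pads) lies behind it (robot.grip_point_offset is the z of the grasp point in the tool frame, in m); z points along the fingers, x is the direction in which the jaws open and shut, and the axes are right-handed (so a half turn about z gives the same grasp; the last joint's range is limited). The gripper opens to 94 mm and grips with 3 to 60 N. Pads are 16 mm wide; open, the fingers measure 119 mm over their backs; the gripper's body (75 mm by 177 mm) begins 78 mm behind the grasp point.
Start: joints at [-1.427, 0.207, 1.542, -0, 1.393, -0.15], TCP at [0.167, -0.55, 0.205] pointing down, gripper open.
Joint ranges: [-2.73, 2.73], [-0.86, 2.22], [0.23, 2.46], [-1.11, 4.25], [0.08, 2.63], [-2.82, 2.82]. Speed limits (rad/s): [2.79, 2.79, 3.14, 3.14, 3.14, 3.14].

INTERFACE

Orientations are given as a rotation vector (axis times angle).
In Python, from cell import status, snapshot, camera_model, workorder, robot gives the robot as it stands.
- The arm moves only by the tool send_rows, never from a script. Its argument "targets" is a list that holds one entry, the list of rows, each a list of 7 numbers: the shift along the tool's x, y, z normalised to -1 to 1, where 1 is 0.1 m, then the turn, a rotation vector about the tool's x, y, z normalised to -1 to 1, where 1 is 45 degrees, then the closure, from 0 (fully open) to 1 (shut). A call has 1 to 12 rows; each row is the pose to reach, as a shift and turn from the pose commanded when the call began, along the tool's axes at that moment; what a row does not reach only later rows make up. A row lasts 1/8 s, in which the tool goes at most 62.5 mm and 10.7 degrees, less where a joint would pass 70% of its speed; a pose out of reach is approached as far as the arm can. A call with a number of a shift or a turn outside -1 to 1 is refused whole. A call with a gripper value outside its range is refused whole. The fingers move at their own pace and stop on an object; the grip force is fixed at half the most. Time passes only in rows, so rows that repeat a pose let the fingers close. It gives the time, the measured TCP pose, the force and the opening at its end, in the units of the state.
- status.get_state(): the state, without advancing time (a new reading comes with each control period).
- snapshot(name): name is "side" or "top"; returns the picture (420x560x3 uint8, blue, green, red); there is no depth.
- camera_model(name): a dict with "camera_matrix" (3x3 intrinsics, pixels), "world_from_camera" (4x4, takes a point from camera to world coordinates). Camera axes: x right, y up, looking along -z (the intrinsics and any distortion apply to the point x, -y, -z); pixel columns grow to the right and rows downward; lengths in m; the calibration is good to about 2 mm. A picture is of the moment at which its call begins. camera_model takes no time and is no camera call.
- workorder.close_job(): hands the job in, once; it reports no verdict.
The state is a dict: "time": time; "joint_pos": joint angles; "joint_vel": joint speeds; "joint_efforts": joint torques, N m; "position": TCP position; "eef_rot": TCP orientation; "ft_force": force on the tool from outside, world axes, zero at the start; "torque": the same for the moment, N m; "opening": finger opening in m.
Only numpy, scipy, OpenCV 4.12 (cv2) and the standard library are available. Lean on these libraries where they do the work, as an engineer would, in place of code of your own. Each camera call takes 0.05 s, during which the arm holds its last target. There are 200 camera calls.

TASK

The cleaned fossils are going out: lay every fossil that is on the bench (one to three) flat and side by side on the foam inside the aluminium transport box, swing back any clamp that is in the way, set the orange cover fully down in the rim with its notched corner round the valve block, and turn all four black clamp knobs clockwise to their stops so that their lugs hold the cover. Last of all, when the cover is clamped, turn the red purge valve clockwise to its stop. Leave the jar, brush and spatula where they are.

Things in the scene. Friction and masses are not known exactly. Their poses are not given: they have to be found in the camera images.
- box: the transport box: open aluminium box fixed to the bench, 304 mm (its x) by 184 mm (its y), rim 83 mm high, with four clamps outside its long sides on steel brackets (36 by 30 mm, top at 86.5 mm). Origin at the centre of its underside. In the (-x,-y) corner of the recess stands a dark steel valve block, 48 by 48 mm, rising to 92 mm, centred at (-120,-60) mm
- box_seat (a point): centre of the ledge plane, 75 mm above the bench, axes as the box: the cover's origin comes here when fully down. The ledge, 14 mm wide, runs round the inside of the rim; a lip 8 mm wide and 8 mm high round it leaves a recess 288 by 168 mm for the cover
- box_foam (a point): centre of the flat black foam floor inside the box, 260 by 140 mm (box x by y), 30 mm above the bench and 45 mm below the ledge; axes as the box
- box_key (a point): the point, 75 mm above the bench, where cover_key comes when the cover is fully down and the right way round
- cover: the orange cover, a loose plate 283 mm (its x) by 163 mm (its y) by 12 mm, 0.5 kg, with a 48 mm square notch in its (-x,-y) corner; origin at the centre of the underside of the full outline, z up. It fits the recess one way only (2.5 mm play each side), x and y along the box's, notch round the valve block; seated, its top is 4 mm above the lip
- cover_handle (a point): middle of the black bar handle on the cover, 38 mm above the cover's underside; the bar lies along the cover's x, 100 mm long, 14 mm wide, 16 mm high (30 to 46 mm above the underside), on two end posts, free underneath
- cover_key (a point): centre of the cover's notch at underside level, (-117.5,-57.5) mm from the cover's origin
- vertebra: a fossil in relief on a flat trimmed stone slab; origin at the centre of the slab's underside, x along its length, z up; about 0.17 kg. Vertebra, a brown spool on a sandy slab 80 by 40 by 18 mm, 36 mm high over all. May be absent
- ammonite: a fossil in relief on a flat trimmed stone slab; origin at the centre of the slab's underside, x along its length, z up; about 0.19 kg. Ammonite, a brown spiral on a grey slab 88 by 40 by 18 mm, 25 mm high over all. May be absent
- tooth: a fossil in relief on a flat trimmed stone slab; origin at the centre of the slab's underside, x along its length, z up; about 0.18 kg. Tooth, a dark curved fang on a sandy slab 94 by 36 by 18 mm, 28 mm high over all. May be absent
- valve (a joint): purge valve, radians: 0 fully open, 3.6 at its closing stop; clockwise seen from above raises it. Starts part open, turns with slight friction (0.07 N m) and stays where left
- valve_grip (a point): on the upright axis of the round red valve knob, 40 mm diameter, that stands on the valve block from 92.5 to 126.5 mm above the bench; this point is at 116.5 mm, the height to grip. A white pointer on its top (the point's +x) points to the white mark at the box's -x end when closed
- clamp1 (a joint): clamp knob 1, on the box's -y side, 40 mm to -x of its middle, 106 mm from its long centre line; radians: 0 at its open stop, clear of the cover (above 0.15 the lug is in the cover's way), 1.4 at its clamping stop, steel lug straight in over the cover; clockwise seen from above raises it. Friction 0.06 N m, stays where left
- clamp1_grip (a point): on the upright axis of clamp 1, 116.5 mm above the bench, the height to grip its black wing: a bar 44 mm long, 14 mm thick, 98.5 to 128.5 mm above the bench, along the point's x. The point's +x is the way the lug below it points (40 mm from the axis, 16 mm wide, 88.5 to 94.5 mm above the bench, 1.5 mm over a seated cover)
- clamp2 (a joint): clamp knob 2, on the box's -y side, 90 mm to +x, 106 mm from its long centre line; radians: 0 at its open stop, clear of the cover (above 0.15 the lug is in the cover's way), 1.4 at its clamping stop, steel lug straight in over the cover; clockwise seen from above raises it. Friction 0.06 N m, stays where left
- clamp2_grip (a point): on the upright axis of clamp 2, 116.5 mm above the bench, the height to grip its black wing: a bar 44 mm long, 14 mm thick, 98.5 to 128.5 mm above the bench, along the point's x. The point's +x is the way the lug below it points (40 mm from the axis, 16 mm wide, 88.5 to 94.5 mm above the bench, 1.5 mm over a seated cover)
- clamp3 (a joint): clamp knob 3, on the box's +y side, 90 mm to -x, 106 mm from its long centre line; radians: 0 at its open stop, clear of the cover (above 0.15 the lug is in the cover's way), 1.4 at its clamping stop, steel lug straight in over the cover; clockwise seen from above raises it. Friction 0.06 N m, stays where left
- clamp3_grip (a point): on the upright axis of clamp 3, 116.5 mm above the bench, the height to grip its black wing: a bar 44 mm long, 14 mm thick, 98.5 to 128.5 mm above the bench, along the point's x. The point's +x is the way the lug below it points (40 mm from the axis, 16 mm wide, 88.5 to 94.5 mm above the bench, 1.5 mm over a seated cover)
- clamp4 (a joint): clamp knob 4, on the box's +y side, 90 mm to +x, 106 mm from its long centre line; radians: 0 at its open stop, clear of the cover (above 0.15 the lug is in the cover's way), 1.4 at its clamping stop, steel lug straight in over the cover; clockwise seen from above raises it. Friction 0.06 N m, stays where left
- clamp4_grip (a point): on the upright axis of clamp 4, 116.5 mm above the bench, the height to grip its black wing: a bar 44 mm long, 14 mm thick, 98.5 to 128.5 mm above the bench, along the point's x. The point's +x is the way the lug below it points (40 mm from the axis, 16 mm wide, 88.5 to 94.5 mm above the bench, 1.5 mm over a seated cover)
- jar: bystander: amber glass jar, 68 mm diameter, 80 mm tall
- brush: bystander: blue brush, 190 mm long, lying on the bench
- spatula: bystander: spatula, 180 mm long, lying on the bench
Not all that is in view belongs to the job. What is shaped like the ammonite but purple or yellow is not meant.

How it is judged:
By the outcome, as a careful person would: the job done as asked, in the order asked, and still so for the second after the job is handed in, with the robot touching nothing.
Of vertebra, ammonite, tooth only 1 to 3 are there at a start; the rules pass over those that are not, and their reading is None.
At some moment in a run one of vertebra, ammonite, tooth, cover may be knocked a few centimetres aside while the robot is not near it.
Once in a run the grip may slacken for a moment while it holds something.
It also fails if it takes over 210 s, if anything falls off the work surface, if the arm or the gripper's body presses on something with over 40 N, if the wrist force passes 120 N, or if a joint passes its speed limit or range.

## Working session

There is one attempt and no reset: what is moved stays moved. The work goes in short steps, Python scripts to look and compute and a tool call to move; the robot and the scene stay as the last step left them, time stands still between calls to the robot, and variables do not carry over. Pictures are saved under pics/ and viewed, about 12 in all and at most 16, crops included, and the job is handed in when it is done.

Besides the shell and the picture viewer there is one more tool, called after "Request:" by a JSON object that holds its "method" and its "body". send_rows: Moves the arm, as the interface text tells. Its arguments: {"type":"object","properties":{"targets":{"type":"array","items":{"type":"array","items":{"type":"array","items":{"type":"number","minimum":-1,"maximum":1}}}}},"required":["targets"]}

```bash
ls; mkdir -p pics
python3 - <<'E'
from cell import status,snapshot,camera_model,robot
import cv2
for n in("top","side"):
    cv2.imwrite(f"pics/{n}0.png",snapshot(n)); m=camera_model(n); print(n,m)
print(status.get_state()); print(robot.grip_point_offset)
E
```

```text
pics
top {'camera_matrix': array([[432.48991967,   0.        , 283.87711428],
       [  0.        , 432.48991967, 209.23648451],
       [  0.        ,   0.        ,   1.        ]]), 'world_from_camera': array([[-0.02330285,  0.98083537, -0.1934398 ,  0.25606127],
       [-0.99946633, -0.02728705, -0.0179575 ,  0.06130632],
       [-0.02289175,  0.19291811,  0.98094779,  1.59432879],
       [ 0.        ,  0.        ,  0.        ,  1.        ]])}
side {'camera_matrix': array([[401.73760439,   0.        , 278.89423032],
       [  0.        , 401.73760439, 210.58618893],
       [  0.        ,   0.        ,   1.        ]]), 'world_from_camera': array([[-0.97301479,  0.15093899, -0.17452689,  0.36427872],
       [-0.2307046 , -0.65013881,  0.723944  ,  0.90049302],
       [-0.00419533,  0.74467237,  0.667417  ,  0.83966053],
       [ 0.        ,  0.        ,  0.        ,  1.        ]])}
{'time': 0.1, 'joint_pos': array([-1.42650214e+00,  2.07320467e-01,  1.54279345e+00, -2.61866465e-05,
        1.39350350e+00, -1.50478031e-01]), 'joint_vel': array([-0.00096776,  0.00022661, -0.0020736 , -0.00172564, -0.0015197 ,
       -0.00050998]), 'joint_efforts': array([-4.54684448e-05, -3.71867073e+01, -2.82294095e+01,  6.98903762e-02,
        3.11304827e-02, -5.77126775e-05]), 'position': array([ 0.16693738, -0.54947586,  0.20442342]), 'eef_rot': array([-2.52244748e+00,  1.87028088e+00,  2.26967059e-03]), 'ft_force': array([-0.32977601, -0.3878589 , -0.43972441]), 'torque': array([-0.04284107, -0.04651548, -0.03210882]), 'opening': 0.09419522614402244}
-0.0188
```

View pics/top0.png

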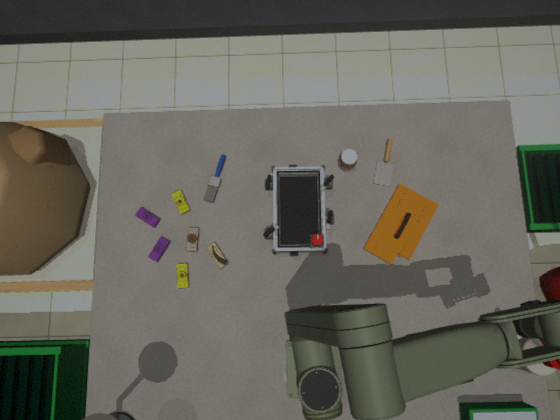

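View pics/side0.png

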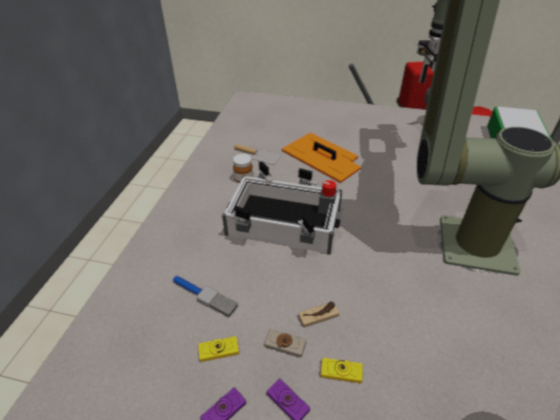

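The top view shows the box around (300,208), the red valve at (318,240) and the cover at (402,225), with its notch near (410,257) and its handle at (402,225). Fossil candidates are (192,239) brown/grey and (218,255) the tooth. The purple pieces (148,216) and (159,249) and the yellow ones (180,202) and (182,275) are decoys. Next, one enlarged crop to confirm.

```bash
cat > h.py <<'E'
import numpy as np,cv2
from cell import status,snapshot,camera_model,robot
from scipy.spatial.transform import Rotation as R
def proj(n,p):
    m=camera_model(n);T=np.linalg.inv(m["world_from_camera"]);c=T[:3,:3]@np.asarray(p,float)+T[:3,3]
    q=m["camera_matrix"]@[c[0],-c[1],-c[2]];return q[:2]/q[2]
def ray(n,uv):
    m=camera_model(n);W=m["world_from_camera"];d=np.linalg.solve(m["camera_matrix"],[uv[0],uv[1],1.])
    return W[:3,3],W[:3,:3]@[d[0],-d[1],-d[2]]
def cast(n,uv,z):
    o,d=ray(n,uv);return (o+d*(z-o[2])/d[2])[:2]
def tri(a,b):
    (o,d),(p,e)=ray("top",a),ray("side",b)
    s=np.linalg.lstsq(np.c_[d,-e],p-o,rcond=None)[0];A,B=o+s[0]*d,p+s[1]*e
    return (A+B)/2,np.linalg.norm(A-B)
def grab(tag):
    o={}
    for n in("top","side"):
        o[n]=snapshot(n);cv2.imwrite(f"pics/{n}_{tag}.png",o[n])
    return o
E
python3 - <<'E'
import cv2,numpy as np
t=cv2.imread("pics/top0.png");s=cv2.imread("pics/side0.png")
f=lambda a,k:cv2.resize(a,None,fx=k,fy=k,interpolation=cv2.INTER_CUBIC)
a=f(t[220:280,170:240],6);b=f(s[290:365,255:350],4)
c=f(t[150:265,255:345],4.4)
out=np.zeros((600,800,3),np.uint8)
out[:300,:380]=b[:300]; out[300:,:420]=a[:300,:420] ;cc=c[:506,:380]; out[:cc.shape[0],420:420+cc.shape[1]]=cc
cv2.imwrite("pics/crop1.png",out)
E
```

```text
(no output)
```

View pics/crop1.png

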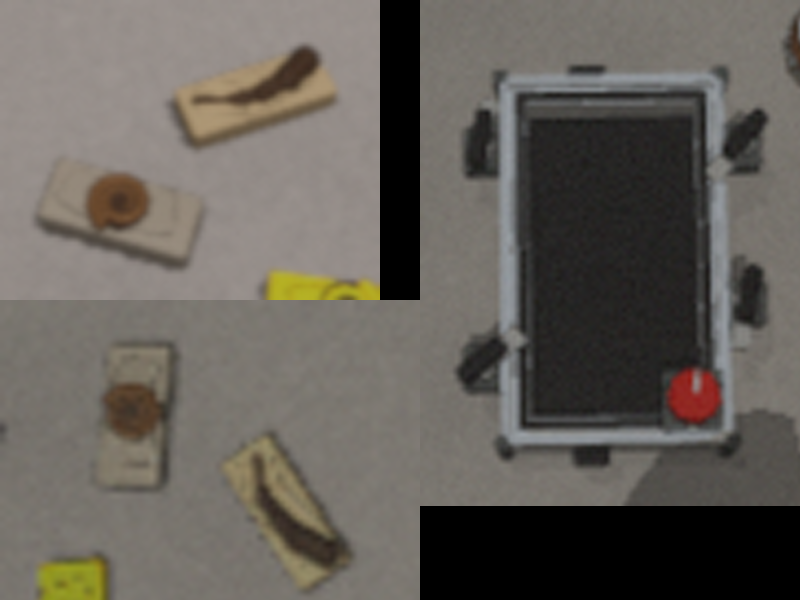

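The crop confirms the grey slab with the brown spiral (top 192,239) is the ammonite and the sandy slab with the dark fang (218,255) is the tooth. I see no vertebra. Clamps 2 (328,180) and 3 (268,235) reach over the rim. Next I measure.

```bash
cat >> h.py <<'E'
def avg(n,k=6): return np.mean([snapshot(n).astype(float) for _ in range(k)],0)
E
python3 - <<'E'
from h import *
t=avg("top",8);s=avg("side",4);np.save("t0.npy",t);np.save("s0.npy",s)
np.set_printoptions(linewidth=220,precision=1,suppress=True)
g=t.mean(2)
print("row205-215 cols262-340",g[207:213,262:340].mean(0).round())
print("cols292-308 rows158-260",g[158:260,292:306].mean(1).round())
def blob(im,lo,hi,roi,n=1):
    h=cv2.cvtColor(im.astype(np.uint8),cv2.COLOR_BGR2HSV);m=cv2.inRange(h,lo,hi)
    k=np.zeros_like(m);x0,y0,x1,y1=roi;k[y0:y1,x0:x1]=255;m&=k
    c=sorted(cv2.findContours(m,0,cv2.CHAIN_APPROX_NONE)[0],key=cv2.contourArea)[-n:]
    return c
for n,im in(("top",t),("side",s)):
    for nm,lo,hi in(("orange",(5,150,80),(22,255,255)),("red",(0,150,80),(4,255,255))):
        roi=(250,150,450,280) if n=="top" else (220,120,370,220)
        for c in blob(im,lo,hi,roi):
            M=cv2.moments(c);print(n,nm,cv2.contourArea(c),M["m10"]/M["m00"],M["m01"]/M["m00"],cv2.minAreaRect(c))
E
```

```text
row205-215 cols262-340 [117. 117. 118. 118. 118. 118. 117. 117. 116. 116. 117. 139. 149. 147. 130.  80.  35.  53.  46.  35.  35.  36.  36.  36.  36.  36.  36.  35.  35.  36.  35.  35.  36.  36.  35.  35.  35.  35.  35.  35.  34.  34.  35.
  35.  35.  35.  34.  35.  35.  35.  35.  35.  35.  35.  35.  38.  63.  53.  43. 123. 134. 140. 140. 106.  81.  82.  76.  75.  75.  78.  89. 108. 116. 116. 115. 116. 115. 115.]
cols292-308 rows158-260 [115. 115. 115. 115. 115. 115. 109.  90. 106. 143. 139. 111. 115.  38.  67. 103.  73.  71.  60.  34.  35.  37.  36.  36.  36.  36.  36.  36.  36.  36.  35.  35.  35.  36.  35.  35.  35.  35.  35.  35.  35.  35.  35.
  35.  35.  35.  35.  35.  35.  35.  35.  35.  35.  35.  35.  35.  35.  35.  35.  35.  35.  35.  35.  35.  36.  36.  36.  36.  35.  36.  36.  36.  36.  36.  36.  36.  36.  36.  36.  36.  36.  37.  37.  37.  36.  38.
  59.  67.  48.  95. 141. 146. 122.  61.  61.  75.  76.  83. 102. 109. 107. 108.]
top orange 3090.5 400.78148088227357 224.86388394542413 ((400.7834167480469, 226.56365966796875), (45.331336975097656, 74.62113189697266), 28.610462188720703)
top red 79.0 316.6350210970464 239.9008438818565 ((316.5, 239.5), (11.0, 11.0), 90.0)
side orange 1854.0 323.4476806903991 156.33719884933475 ((323.02691650390625, 154.81480407714844), (77.50130462646484, 31.45615005493164), 28.810789108276367)
side red 145.5 328.86025200458187 188.8373424971363 ((328.5, 188.5), (15.0, 13.0), 90.0)
```

```bash
cat >> h.py <<'E'
def edge(p,lev,i0,i1):  # first crossing of lev scanning i0->i1, subpixel
    st=1 if i1>i0 else -1
    for i in range(i0,i1,st):
        if (p[i]-lev)*(p[i+st]-lev)<=0: return i+st*(p[i]-lev)/(p[i]-p[i+st])
    return np.nan
def fitline(P):
    P=np.array(P);P=P[~np.isnan(P).any(1)]
    for _ in range(4):
        c=P.mean(0);d=np.linalg.svd(P-c)[2][0];n=np.array([-d[1],d[0]]);r=(P-c)@n
        P=P[abs(r)<max(1.5*np.sqrt(np.mean(r*r)),.0003)]
    return c,d
def box_pose(g,z=.079):
    G=[];C=lambda u,v:cast("top",(u,v),z)
    L=[C(edge(g[v],90,283,268),v) for v in range(177,228)]
    Rr=[C(edge(g[v],90,314,330),v) for v in list(range(184,205))+list(range(216,228))]
    T=[C(u,edge(g[:,u],85,182,162)) for u in range(284,314)]
    T=[C(u,edge(g[:,u],75,172,162)) for u in range(284,314)]
    B=[C(u,edge(g[:,u],75,240,255)) for u in range(284,306)]
    ls=[fitline(q) for q in(L,Rr,T,B)]
    yaw=[np.arctan2(d[1],d[0]) for c,d in ls]; yaw=[(a+np.pi/4)%(np.pi/2)-np.pi/4 for a in yaw]
    a=np.median(yaw);ux,uy=np.array([np.cos(a),np.sin(a)]),np.array([-np.sin(a),np.cos(a)])
    cc=ux*(ls[2][0]@ux+ls[3][0]@ux)/2+uy*(ls[0][0]@uy+ls[1][0]@uy)/2
    print("yaws",np.degrees(yaw),"size",(ls[2][0]-ls[3][0])@ux,(ls[0][0]-ls[1][0])@uy)
    return cc,a
E
python3 - <<'E'
from h import *
np.set_printoptions(precision=4,suppress=True)
t=np.load("t0.npy");s=np.load("s0.npy");g=t.mean(2)
c,a=box_pose(g);print("box",c,np.degrees(a))
ux,uy=np.array([np.cos(a),np.sin(a)]),np.array([-np.sin(a),np.cos(a)])
v=c-.12*ux-.06*uy
print("valve pred",v,proj("top",[*v,.1265]),proj("side",[*v,.1095]))
print("tri valve", tri((316.6,239.9),(328.9,188.8)))
# wings
for i,(bx,by) in enumerate([(-40,-106),(90,-106),(-90,106),(90,106)]):
    q=c+bx/1e3*ux+by/1e3*uy;u=proj("top",[*q,.1285]);uu=np.round(u).astype(int)
    w=g[uu[1]-9:uu[1]+10,uu[0]-9:uu[0]+10];m=(w<45)
    n,lab,st,ce=cv2.connectedComponentsWithStats(m.astype(np.uint8));
    k=min(range(1,n),key=lambda j:np.hypot(*(ce[j]-9))-st[j,4]*.1)
    ys,xs=np.nonzero(lab==k);P=np.array([cast("top",(x+uu[0]-9,y+uu[1]-9),.1285) for x,y in zip(xs,ys)])
    cc=P.mean(0);d=np.linalg.svd(P-cc)[2][0]
    print("clamp",i+1,q,u,"wing",cc,len(P),"deg",np.degrees(np.arctan2(d[1],d[0])-a)%180)
def blob(im,m,roi):
    k=np.zeros(m.shape,np.uint8);x0,y0,x1,y1=roi;k[y0:y1,x0:x1]=m[y0:y1,x0:x1]
    return max(cv2.findContours(k,0,cv2.CHAIN_APPROX_NONE)[0],key=cv2.contourArea)
h=cv2.cvtColor(t.astype(np.uint8),cv2.COLOR_BGR2HSV)
# cover
m=cv2.inRange(h,(5,150,80),(22,255,255));k=blob(t,m,(350,170,450,280))
P=np.array([cast("top",p[0],.012) for p in k]).astype(np.float32)
(r,sz,an)=cv2.minAreaRect(P);print("cover",r,sz,an)
# handle
gg=g[205:245,385:420];ys,xs=np.nonzero(gg<50);P=np.array([cast("top",(x+385,y+205),.046) for x,y in zip(xs,ys)])
cc=P.mean(0);d=np.linalg.svd(P-cc)[2][0];print("handle",cc,np.degrees(np.arctan2(d[1],d[0])),len(P),np.ptp((P-cc)@d))
# fossils: difference from bench colour
lab=cv2.cvtColor(t.astype(np.uint8),cv2.COLOR_BGR2LAB).astype(float)
for nm,roi in(("amm",(180,222,204,256)),("tooth",(203,238,232,272))):
    x0,y0,x1,y1=roi;w=lab[y0:y1,x0:x1];bg=np.median(w.reshape(-1,3),0);D=np.linalg.norm(w-bg,axis=2)
    k=blob(t,((np.pad(D,((y0,420-y1),(x0,560-x1))))>9).astype(np.uint8),roi)
    k=cv2.convexHull(k)
    P=np.array([cast("top",p[0],.018) for p in k]).astype(np.float32);print(nm,cv2.minAreaRect(P),cv2.minAreaRect(k)[0])
E
```

```text
yaws [-0.6454 -1.023  -1.0991 -6.8529] size 0.2728497103557011 0.1567491467598234
box [0.5604 0.0364] -1.061030034081322
valve pred [ 0.4393 -0.0213] [316.7233 238.9283] [327.9969 187.5667]
tri valve (array([ 0.4375, -0.022 ,  0.1051]), np.float64(0.0022216281798051944))
clamp 1 [ 0.5184 -0.0688] [329.7038 215.6042] wing [ 0.5147 -0.0676] 48 deg 170.04029478943536
clamp 2 [ 0.6484 -0.0712] [328.7646 178.9995] wing [ 0.6444 -0.0689] 47 deg 140.46001393863762
clamp 3 [0.4724 0.1441] [268.0484 230.5147] wing [0.4684 0.1427] 52 deg 135.4027141903179
clamp 4 [0.6523 0.1407] [268.1652 179.6422] wing [0.6432 0.1413] 52 deg 170.6968226450084
cover (0.4930739402770996, -0.33858630061149597) (0.16226153075695038, 0.2820667028427124) 58.37870788574219
handle [ 0.4906 -0.3359] 148.29450509185787 114 0.10433624966003137
amm ((0.46668219566345215, 0.4297110438346863), (0.048352353274822235, 0.09265688061714172), 88.53553009033203) (192.5, 238.5)
tooth ((0.40349555015563965, 0.3367331624031067), (0.09910088032484055, 0.04318596422672272), 33.48463439941406) (217.49998474121094, 254.99996948242188)
```

```bash
cat >> h.py <<'E'
def pose():
    s=status.get_state();return np.array(s["position"]),R.from_rotvec(s["eef_rot"]),s
def down(yaw): # tool z down, tool x at yaw (deg)
    return R.from_euler("z",yaw,degrees=True)*R.from_euler("x",180,degrees=True)
def yaw_of(r): x=r.apply([1,0,0]);return np.degrees(np.arctan2(x[1],x[0]))
def plan(wps,p=None,r=None):
    """wps: (x,y,z,yaw_deg). Prints per-call row numbers."""
    if p is None: p,r,s=pose();print("at",p.round(4),"yaw",round(yaw_of(r),2),"j6",round(s["joint_pos"][5],2),"t",round(s["time"],1),"open",round(s["opening"],4))
    for w in wps:
        q=np.array(w[:3]);rq=down(w[3])
        while True:
            d=r.inv().apply(q-p)/.1;t=(r.inv()*rq).as_rotvec()/(np.pi/4)
            k=max(1,np.abs(d).max()/.999,np.abs(t).max()/.999);last=k<=1.0
            d=np.round(d/k,3);t=np.round(t/k,3)+0.
            n=int(np.ceil(max(np.linalg.norm(d)*.1/.045,np.linalg.norm(t)*45/9)))+1
            print("  call",list(map(float,d)),list(map(float,t)),"rows",n)
            p=p+r.apply(d*.1);r=r*R.from_rotvec(t*np.pi/4)
            if last: break
        print(" -> wp",w)
BOX=np.array([.5588,.0360]);BA=np.radians(-1.06)
def bx(x,y): # box mm -> world
    c,s=np.cos(BA),np.sin(BA);return BOX+np.array([c*x-s*y,s*x+c*y])/1e3
E
python3 - <<'E'
from h import *
c2=bx(90,-106);c3=bx(-90,106);print(c2,c3)
plan([(.3,-.45,.25,-35),(*c2,.2,-130.6+180-180)])
p,r,s=pose();print(s["joint_pos"])
E
```

```text
[ 0.64682366 -0.07164681] [0.47077634 0.14364681]
at [ 0.1671 -0.5502  0.2055] yaw -73.11 j6 -0.15 t 0.7 open 0.0945
  call [-0.366, -0.999, -0.284] [0.0, 0.0, -0.541] rows 4
  call [0.044, -0.599, -0.161] [0.0, 0.0, -0.306] rows 3
 -> wp (0.3, -0.45, 0.25, -35)
  call [0.132, -0.999, 0.098] [0.0, 0.0, 0.417] rows 4
  call [-0.199, -0.999, 0.099] [0.0, 0.0, 0.422] rows 4
  call [-0.582, -0.999, 0.113] [0.0, 0.0, 0.478] rows 4
  call [-0.999, -0.788, 0.124] [0.0, 0.0, 0.527] rows 4
  call [-0.656, -0.17, 0.066] [0.0, 0.0, 0.281] rows 3
 -> wp (np.float64(0.6468236582914616), np.float64(-0.07164680943245835), 0.2, -130.6)
[-1.42649496e+00  2.06536312e-01  1.54147843e+00  6.02094755e-06
  1.39352148e+00 -1.50538782e-01]
```

Run:
```python
from h import *
c2=bx(90,-106)
plan([(.35,-.45,.25,-20),(*c2,.2,49.4),(*c2,.0977,49.4)])
```

```text
at [ 0.1671 -0.5502  0.2055] yaw -73.11 j6 -0.15 t 0.7 open 0.0945
  call [-0.209, -0.999, -0.218] [0.0, 0.0, -0.577] rows 4
  call [0.252, -0.999, -0.22] [0.0, 0.0, -0.583] rows 4
  call [0.022, -0.027, -0.007] [0.0, 0.0, -0.02] rows 2
 -> wp (0.35, -0.45, 0.25, -20)
  call [0.327, -0.999, 0.109] [0.0, 0.0, -0.337] rows 4
  call [0.656, -0.999, 0.124] [0.0, 0.0, -0.383] rows 4
  call [0.999, -0.823, 0.135] [0.0, 0.0, -0.415] rows 4
  call [0.999, -0.38, 0.111] [0.0, 0.0, -0.343] rows 4
  call [0.198, -0.019, 0.021] [0.0, 0.0, -0.064] rows 2
 -> wp (np.float64(0.6468236582914616), np.float64(-0.07164680943245835), 0.2, 49.4)
  call [0.0, 0.0, 0.999] [0.0, 0.0, 0.0] rows 4
  call [0.001, 0.0, 0.024] [0.0, 0.0, 0.0] rows 2
 -> wp (np.float64(0.6468236582914616), np.float64(-0.07164680943245835), 0.0977, 49.4)
```

Request:
{"method": "send_rows", "body": {"targets": [[[-0.21,-1,-0.22,0,0,-0.58,0.3],[-0.21,-1,-0.22,0,0,-0.58,0.3],[-0.21,-1,-0.22,0,0,-0.58,0.3],[-0.21,-1,-0.22,0,0,-0.58,0.3]]]}}

```text
time: 1.2
position: [0.2571, -0.5008, 0.2276]
eef_rot: [2.881, -1.253, 0.0]
ft_force: [0.6, 0.4, 0.0]
opening: 0.0659
```

Request:
{"method": "send_rows", "body": {"targets": [[[0.25,-1,-0.22,0,0,-0.58,0.3],[0.25,-1,-0.22,0,0,-0.58,0.3],[0.25,-1,-0.22,0,0,-0.58,0.3],[0.25,-1,-0.22,0,0,-0.58,0.3]]]}}

```text
time: 1.7
position: [0.3467, -0.4512, 0.2493]
eef_rot: [-3.089, 0.573, 0.001]
ft_force: [-0.4, 0.3, -0.9]
opening: 0.0659
```

Request:
{"method": "send_rows", "body": {"targets": [[[0.33,-1,0.11,0,0,-0.36,0.3],[0.33,-1,0.11,0,0,-0.36,0.3],[0.33,-1,0.11,0,0,-0.36,0.3],[0.33,-1,0.11,0,0,-0.36,0.3]]]}}

```text
time: 2.2
position: [0.4126, -0.3704, 0.2383]
eef_rot: [3.138, -0.133, -0.001]
ft_force: [0.6, -0.4, -0.3]
opening: 0.0657
```

Request:
{"method": "send_rows", "body": {"targets": [[[0.66,-1,0.12,0,0,-0.38,0.3],[0.66,-1,0.12,0,0,-0.38,0.3],[0.66,-1,0.12,0,0,-0.38,0.3],[0.66,-1,0.12,0,0,-0.38,0.3]]]}}

```text
time: 2.7
position: [0.4867, -0.2768, 0.2266]
eef_rot: [3.123, 0.335, -0.001]
ft_force: [0.1, -0.1, -0.1]
opening: 0.0656
```

Request:
{"method": "send_rows", "body": {"targets": [[[1,-0.82,0.13,0,0,-0.41,0.3],[1,-0.82,0.13,0,0,-0.41,0.3],[1,-0.82,0.13,0,0,-0.41,0.3],[1,-0.82,0.13,0,0,-0.41,0.3],[1,-0.82,0.13,0,0,-0.41,0.3]]]}}

```text
time: 3.32
position: [0.5666, -0.176, 0.2138]
eef_rot: [3.029, 0.829, -0.0]
ft_force: [0.2, 0.0, 0.8]
opening: 0.0658
```

Request:
{"method": "send_rows", "body": {"targets": [[[1,-0.38,0.11,0,0,-0.34,0.3],[1,-0.38,0.11,0,0,-0.34,0.3],[1,-0.38,0.11,0,0,-0.34,0.3],[1,-0.38,0.11,0,0,-0.34,0.3],[1,-0.38,0.11,0,0,-0.34,0.3]]]}}

```text
time: 3.95
position: [0.6331, -0.0917, 0.2029]
eef_rot: [2.892, 1.227, -0.0]
ft_force: [0.1, -1.2, -0.9]
opening: 0.0656
```

Run:
```python
from h import *
c2=bx(90,-106)
plan([(*c2,.2,49.4),(*c2,.0977,49.4)])
```

```text
at [ 0.6331 -0.0917  0.2029] yaw 45.98 j6 -1.08 t 4.0 open 0.0656
  call [0.239, -0.041, 0.028] [0.001, 0.0, -0.076] rows 2
 -> wp (np.float64(0.6468236582914616), np.float64(-0.07164680943245835), 0.2, 49.4)
  call [0.0, 0.001, 0.999] [0.0, 0.0, 0.0] rows 4
  call [0.0, -0.0, 0.024] [0.0, 0.0, 0.0] rows 2
 -> wp (np.float64(0.6468236582914616), np.float64(-0.07164680943245835), 0.0977, 49.4)
```

Request:
{"method": "send_rows", "body": {"targets": [[[0.24,-0.04,0.03,0,0,-0.08,0.3],[0.24,-0.04,0.03,0,0,-0.08,0.3],[0.24,-0.04,0.53,0,0,-0.08,0.3],[0.24,-0.04,0.9,0,0,-0.08,0.3],[0.24,-0.04,1,0,0,-0.08,0.3],[0.24,-0.04,1,0,0,-0.08,0.3]]]}}

```text
time: 4.7
position: [0.6475, -0.0696, 0.1023]
eef_rot: [-2.85, -1.321, 0.001]
ft_force: [0.0, 0.1, 0.5]
opening: 0.0659
```

Request:
{"method": "send_rows", "body": {"targets": [[[0,0,0.05,0,0,0,0.3],[0,0,0.05,0,0,0,0.3],[0,0,0.05,0,0,0,1],[0,0,0.05,0,0,0,1],[0,0,0.05,0,0,0,1],[0,0,0.05,0,0,0,1],[0,0,0.05,0,0,0,1]]]}}

```text
time: 5.58
position: [0.6463, -0.0711, 0.0973]
eef_rot: [2.849, 1.321, -0.006]
ft_force: [-2.7, -1.8, 2.0]
opening: 0.0199
```

Run:
```python
from h import *
p,r,s=pose();print(s);print("force tool",r.inv().apply(s["ft_force"]),"yaw",yaw_of(r), "d",p[:2]-bx(90,-106))
a=snapshot("top");cv2.imwrite("pics/c2.png",cv2.resize(a[140:270,240:360],None,fx=4,fy=4))
```

```text
{'time': 5.575, 'joint_pos': array([-0.24078804,  0.46282863,  1.43749561, -0.00353523,  1.24351151,
       -1.10820503]), 'joint_vel': array([-0.00184925, -0.00230226,  0.0015799 ,  0.0083314 ,  0.00081692,
        0.00111147]), 'joint_efforts': array([ 3.15373398e+00, -4.50919139e+01, -2.66041017e+01,  1.20548073e+00,
       -6.29731771e-01,  1.81276310e-02]), 'position': array([ 0.64633651, -0.07112688,  0.09729294]), 'eef_rot': array([ 2.84886517,  1.32133154, -0.00603216]), 'ft_force': array([-2.68171887, -1.78094982,  1.97694995]), 'torque': array([-0.39752509,  0.30690217,  0.01038271]), 'opening': 0.019926567194450035}
force tool [-3.09964511 -0.89786914 -1.96411829] yaw 49.76472227218854 d [-0.00048714  0.00051993]
```

Request:
{"method": "send_rows", "body": {"targets": [[[0,0,0,0,0,0,1],[0,0,0,0,0,0,1],[0,0,0,0,0,0,1]]]}}

```text
time: 6.0
position: [0.6466, -0.0714, 0.0983]
eef_rot: [2.849, 1.32, -0.005]
ft_force: [-6.3, -4.3, 5.5]
opening: 0.0135
```

View pics/c2.png

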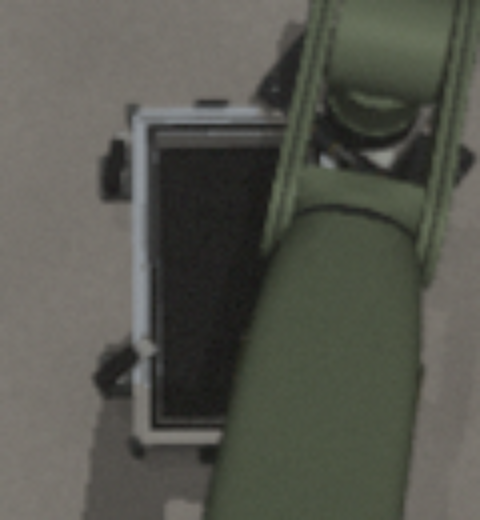

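The wing of clamp 2 is gripped at 13.5 mm opening. The view itself is mostly blocked by the arm. I turn it open, anticlockwise.

Request:
{"method": "send_rows", "body": {"targets": [[[0,0,0,0,0,-0.2,1],[0,0,0,0,0,-0.4,1],[0,0,0,0,0,-0.55,1],[0,0,0,0,0,-0.66,1],[0,0,0,0,0,-0.66,1],[0,0,0,0,0,-0.66,1]]]}}

```text
time: 6.75
position: [0.6467, -0.0712, 0.0984]
eef_rot: [2.416, 2.007, -0.004]
ft_force: [-5.0, -3.7, 4.3]
opening: 0.0136
```

Run:
```python
from h import *
p,r,s=pose();print(s["torque"],s["ft_force"],"yaw",yaw_of(r),p)
```

```text
[-0.60570283  0.63189257 -0.05269418] [-5.02237531 -3.73925153  4.34100003] yaw 79.41640002166409 [ 0.64670962 -0.07120285  0.09836596]
```

Request:
{"method": "send_rows", "body": {"targets": [[[0,0,0,0,0,-0.06,1],[0,0,0,0,0,-0.06,1],[0,0,0,0,0,-0.06,1]]]}}

```text
time: 7.12
position: [0.6467, -0.0712, 0.0985]
eef_rot: [2.37, 2.062, -0.004]
ft_force: [-5.1, -4.7, 5.9]
opening: 0.014
```

Run:
```python
from h import *
p,r,s=pose();print(s["torque"],s["ft_force"],"yaw",yaw_of(r),p)
c3=bx(-90,106)
plan([(*p[:2],.2,79),(*c3,.2,44.3),(*c3,.0977,44.3)])
```

```text
[-0.63391915  0.76981862 -0.518951  ] [-5.08650494 -4.65235784  5.85635661] yaw 82.03740215715206 [ 0.64674618 -0.0712002   0.09850063]
at [ 0.6467 -0.0712  0.0985] yaw 82.04 j6 -1.67 t 7.1 open 0.014
  call [-0.002, -0.001, -0.999] [-0.002, 0.003, 0.066] rows 4
  call [-0.0, -0.0, -0.016] [0.0, 0.0, 0.001] rows 2
 -> wp (np.float64(0.6467461764813035), np.float64(-0.0712001965710749), 0.2, 79)
  call [0.829, -0.999, -0.0] [0.0, 0.0, 0.361] rows 4
  call [0.434, -0.999, -0.0] [0.0, 0.0, 0.302] rows 4
  call [0.067, -0.384, -0.0] [0.0, -0.001, 0.109] rows 2
 -> wp (np.float64(0.4707763417085384), np.float64(0.14364680943245833), 0.2, 44.3)
  call [-0.0, -0.0, 0.999] [0.0, 0.0, 0.0] rows 4
  call [-0.0, -0.0, 0.024] [0.0, 0.0, 0.0] rows 2
 -> wp (np.float64(0.4707763417085384), np.float64(0.14364680943245833), 0.0977, 44.3)
```

Torque of −0.52 N·m shows the open stop. I release and go to clamp 3.

Request:
{"method": "send_rows", "body": {"targets": [[[0,0,0,0,0,0.06,0.35],[0,0,0,0,0,0.06,0.35],[0,0,0,0,0,0.06,0.35],[0,0,0,0,0,0.06,0.35],[0,0,-0.4,0,0,0.06,0.35],[0,0,-1,0,0,0.06,0.35],[0,0,-1,0,0,0.06,0.35],[0,0,-1,0,0,0.06,0.35]]]}}

```text
time: 8.12
position: [0.6474, -0.0697, 0.1972]
eef_rot: [-2.416, -2.008, 0.0]
ft_force: [-1.2, -0.8, -0.0]
opening: 0.0612
```

Request:
{"method": "send_rows", "body": {"targets": [[[0.83,-1,0,0,0,0.36,0.35],[0.83,-1,0,0,0,0.36,0.35],[0.83,-1,0,0,0,0.36,0.35],[0.83,-1,0,0,0,0.36,0.35],[0.83,-1,0,0,0,0.36,0.35]]]}}

```text
time: 8.75
position: [0.5651, 0.0292, 0.1969]
eef_rot: [2.676, 1.646, -0.001]
ft_force: [0.6, 0.2, 0.4]
opening: 0.0608
```

Request:
{"method": "send_rows", "body": {"targets": [[[0.43,-1,0,0,0,0.3,0.35],[0.43,-1,0,0,0,0.3,0.35],[0.43,-1,0,0,0,0.3,0.35],[0.43,-1,0,0,0,0.3,0.35],[0.43,-1,0,0,0,0.3,0.35]]]}}

```text
time: 9.38
position: [0.4958, 0.1124, 0.1975]
eef_rot: [2.851, 1.319, 0.001]
ft_force: [-0.1, -0.5, -0.0]
opening: 0.061
```

Run:
```python
from h import *
c3=bx(-90,106)
plan([(*c3,.2,44.3),(*c3,.0985,44.3)])
```

```text
at [0.4958 0.1124 0.1975] yaw 49.65 j6 -0.81 t 9.4 open 0.061
  call [0.077, -0.393, -0.025] [0.001, 0.0, 0.119] rows 2
 -> wp (np.float64(0.4707763417085384), np.float64(0.14364680943245833), 0.2, 44.3)
  call [-0.001, 0.0, 0.999] [0.0, 0.0, 0.0] rows 4
  call [0.0, 0.0, 0.016] [0.0, 0.0, 0.0] rows 2
 -> wp (np.float64(0.4707763417085384), np.float64(0.14364680943245833), 0.0985, 44.3)
```

Request:
{"method": "send_rows", "body": {"targets": [[[0.08,-0.39,0,0,0,0.12,0.35],[0.08,-0.39,0,0,0,0.12,0.35],[0.08,-0.39,0.5,0,0,0.12,0.35],[0.08,-0.39,0.9,0,0,0.12,0.35],[0.08,-0.39,0.99,0,0,0.12,0.35],[0.08,-0.39,0.99,0,0,0.12,0.35]]]}}

```text
time: 10.12
position: [0.4707, 0.1443, 0.0986]
eef_rot: [2.91, 1.185, -0.0]
ft_force: [1.0, 0.6, 0.3]
opening: 0.0611
```

Request:
{"method": "send_rows", "body": {"targets": [[[0,0,0,0,0,0,1],[0,0,0,0,0,0,1],[0,0,0,0,0,0,1],[0,0,0,0,0,0,1],[0,0,0,0,0,0,1],[0,0,0,0,0,0,1],[0,0,0,0,0,0,1],[0,0,0,0,0,0,1]]]}}

```text
time: 11.12
position: [0.4686, 0.1435, 0.0987]
eef_rot: [2.908, 1.185, -0.006]
ft_force: [-4.7, -3.8, 5.4]
opening: 0.0142
```

Request:
{"method": "send_rows", "body": {"targets": [[[0,0,0,0,0,-0.2,1],[0,0,0,0,0,-0.4,1],[0,0,0,0,0,-0.6,1],[0,0,0,0,0,-0.76,1],[0,0,0,0,0,-0.76,1],[0,0,0,0,0,-0.76,1],[0,0,0,0,0,-0.76,1]]]}}

```text
time: 12.0
position: [0.4687, 0.1433, 0.0987]
eef_rot: [2.431, 1.989, -0.007]
ft_force: [-4.4, -4.9, 5.6]
opening: 0.014
```

Run:
```python
from h import *
p,r,s=pose();print(s["torque"],s["ft_force"],"yaw",yaw_of(r),p,bx(-90,106))
```

```text
[-0.87543827  0.56952205  0.01285222] [-4.3790421  -4.91958743  5.60651602] yaw 78.56419070940541 [0.46871347 0.14325012 0.09872549] [0.47077634 0.14364681]
```

Request:
{"method": "send_rows", "body": {"targets": [[[0,0,0,0,0,-0.06,1],[0,0,0,0,0,-0.1,1],[0,0,0,0,0,-0.1,1],[0,0,0,0,0,-0.1,1]]]}}

```text
time: 12.5
position: [0.4687, 0.1432, 0.0987]
eef_rot: [2.353, 2.081, -0.007]
ft_force: [-3.8, -5.9, 6.0]
opening: 0.0145
```

Run:
```python
from h import *
p,r,s=pose();print(s["torque"],s["ft_force"],"yaw",yaw_of(r),p)
```

```text
[-0.87384125  0.59969832 -0.4433162 ] [-3.77611045 -5.93664879  6.03634259] yaw 82.97366560048052 [0.46871156 0.14322934 0.09871659]
```

Request:
{"method": "send_rows", "body": {"targets": [[[0,0,0,0,0,0.06,0.35],[0,0,0,0,0,0.06,0.35],[0,0,0,0,0,0.06,0.35],[0,0,0,0,0,0.06,0.2],[0,0,-0.4,0,0,0.06,0.2],[0,0,-1,0,0,0.06,0.2],[0,0,-1,0,0,0.06,0.2],[0,0,-1,0,0,0.06,0.2]]]}}

```text
time: 13.5
position: [0.4696, 0.1449, 0.1981]
eef_rot: [-2.4, -2.027, 0.0]
ft_force: [-0.6, -0.3, -0.0]
opening: 0.0749
```

```bash
cat >> h.py <<'E'
def fossil(t,c0,half=19,z=.018):
    lab=cv2.cvtColor(t.astype(np.uint8),cv2.COLOR_BGR2LAB).astype(float)
    x0,y0=int(c0[0])-half,int(c0[1])-half;w=lab[y0:y0+2*half,x0:x0+2*half]
    bg=np.median(w.reshape(-1,3),0);m=(np.linalg.norm(w-bg,axis=2)>9).astype(np.uint8)
    ks=cv2.findContours(m,0,cv2.CHAIN_APPROX_NONE)[0]
    for k in ks:
        if cv2.contourArea(k)<60: continue
        k=cv2.convexHull(k)+np.array([x0,y0]);P=np.array([cast("top",p[0],z) for p in k]).astype(np.float32)
        print("   ",cv2.minAreaRect(k)[0],cv2.minAreaRect(P),cv2.contourArea(k))
E
python3 - <<'E'
from h import *
t=avg("top",4);np.save("t1.npy",t)
print("amm");fossil(t,(192,239),17);print("tooth");fossil(t,(218,255),17)
plan([(.45,.33,.2,88.5),(.468,.432,.1,88.5),(.468,.432,.004,88.5)])
f=cv2.resize(t[140:300,120:345].astype(np.uint8),None,fx=3.5,fy=3.5,interpolation=cv2.INTER_CUBIC);cv2.imwrite("pics/t1.png",f)
E
```

```text
amm
    (192.5, 238.5) ((0.46668028831481934, 0.42963629961013794), (0.04850179702043533, 0.09265688061714172), 88.53553009033203) 291.5
tooth
    (217.42306518554688, 254.88458251953125) ((0.4037784934043884, 0.3369203209877014), (0.0997793897986412, 0.04318596422672272), 33.48463439941406) 309.0
at [0.4686 0.1447 0.1965] yaw 80.34 j6 -1.28 t 13.7 open 0.0752
  call [0.999, -0.275, -0.019] [-0.003, 0.001, -0.101] rows 4
  call [0.811, -0.155, -0.016] [-0.002, 0.0, -0.08] rows 3
 -> wp (0.45, 0.33, 0.2, 88.5)
  call [0.999, 0.149, 0.975] [0.0, 0.0, 0.0] rows 5
  call [0.026, 0.003, 0.025] [0.0, 0.0, 0.0] rows 2
 -> wp (0.468, 0.432, 0.1, 88.5)
  call [-0.0, 0.0, 0.96] [0.0, 0.0, 0.0] rows 4
 -> wp (0.468, 0.432, 0.004, 88.5)
```

View pics/t1.png

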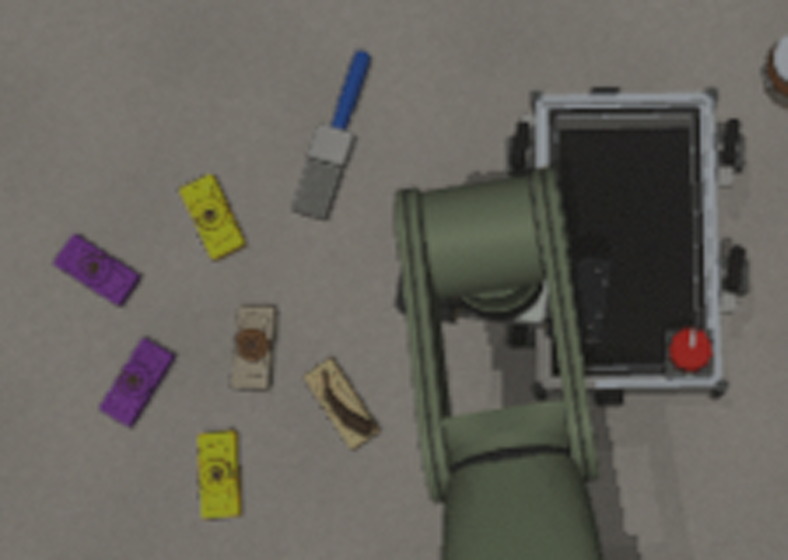

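Ammonite (crop 252,347) and tooth (342,403) have not moved, clamp 2 is open, and the valve pointer points to +x. I go for the ammonite.

Request:
{"method": "send_rows", "body": {"targets": [[[1,-0.28,0,0,0,-0.1,0.3],[1,-0.28,0,0,0,-0.1,0.3],[1,-0.28,0,0,0,-0.1,0.3],[1,-0.28,0,0,0,-0.1,0.3]]]}}

```text
time: 14.2
position: [0.4585, 0.2476, 0.1974]
eef_rot: [-2.319, -2.119, 0.003]
ft_force: [0.2, 0.3, -0.1]
opening: 0.0657
```

Request:
{"method": "send_rows", "body": {"targets": [[[0.81,-0.16,0,0,0,-0.08,0.3],[0.81,-0.16,0,0,0,-0.08,0.3],[0.81,-0.16,0,0,0,-0.08,0.3],[0.81,-0.16,0,0,0,-0.08,0.3]]]}}

```text
time: 14.7
position: [0.4506, 0.3288, 0.1982]
eef_rot: [2.252, 2.189, -0.002]
ft_force: [-0.1, -0.1, 0.1]
opening: 0.0659
```

Request:
{"method": "send_rows", "body": {"targets": [[[1,0.15,0.97,0,0,0,0.3],[1,0.15,0.97,0,0,0,0.3],[1,0.15,0.97,0,0,0,0.3],[1,0.15,0.97,0,0,0,0.3],[1,0.15,0.97,0,0,0,0.3]]]}}

```text
time: 15.32
position: [0.4695, 0.4291, 0.1037]
eef_rot: [2.252, 2.189, 0.004]
ft_force: [-0.6, -1.2, 0.0]
opening: 0.0655
```

Run:
```python
from h import *
plan([(.468,.432,.004,88)])
```

```text
at [0.4695 0.4291 0.1037] yaw 88.37 j6 -0.94 t 15.3 open 0.0655
  call [0.027, -0.019, 0.997] [0.003, -0.002, 0.008] rows 4
 -> wp (0.468, 0.432, 0.004, 88)
```

Request:
{"method": "send_rows", "body": {"targets": [[[0.03,-0.02,0.4,0,0,0,0.3],[0.03,-0.02,0.8,0,0,0,0.3],[0.03,-0.02,0.99,0,0,0,0.3],[0.03,-0.02,0.99,0,0,0,0.3],[0.03,-0.02,0.99,0,0,0,1],[0.03,-0.02,0.99,0,0,0,1],[0.03,-0.02,0.99,0,0,0,1],[0.03,-0.02,0.99,0,0,0,1],[0.03,-0.02,0.99,0,0,0,1]]]}}

```text
time: 16.45
position: [0.467, 0.433, 0.0037]
eef_rot: [2.251, 2.191, 0.002]
ft_force: [-0.6, -1.2, 5.4]
opening: 0.0398
```

Request:
{"method": "send_rows", "body": {"targets": [[[0,0,-0.3,0,0,0,1],[0,0,-0.6,0,0,0,1],[0,0,-1,0,0,0,1],[0,0,-1,0,0,0,1]]]}}

```text
time: 16.95
position: [0.4685, 0.4349, 0.1059]
eef_rot: [2.251, 2.191, 0.012]
ft_force: [-0.5, 0.4, -1.7]
opening: 0.0397
```

Run:
```python
from h import *
A=bx(55,0)
plan([(.468,.42,.2,88.9),(*A,.2,88.9),(*A,.06,88.9)])
```

```text
at [0.4685 0.4349 0.1059] yaw 88.45 j6 -0.93 t 16.9 open 0.0397
  call [-0.144, 0.004, -0.942] [0.008, -0.006, -0.01] rows 4
 -> wp (0.468, 0.42, 0.2, 88.9)
  call [-0.999, 0.4, -0.0] [0.0, 0.0, 0.0] rows 4
  call [-0.999, 0.401, -0.001] [0.0, 0.0, 0.0] rows 4
  call [-0.999, 0.4, -0.0] [0.0, 0.0, 0.0] rows 4
  call [-0.825, 0.331, -0.0] [0.0, 0.0, 0.0] rows 3
 -> wp (np.float64(0.6137905878948059), np.float64(0.03498253108960241), 0.2, 88.9)
  call [-0.0, 0.0, 0.999] [0.0, 0.0, 0.0] rows 4
  call [-0.0, 0.0, 0.401] [0.0, 0.0, 0.0] rows 2
 -> wp (np.float64(0.6137905878948059), np.float64(0.03498253108960241), 0.06, 88.9)
```

Request:
{"method": "send_rows", "body": {"targets": [[[-0.15,0,-0.94,0,0,0,1],[-0.15,0,-0.94,0,0,0,1],[-0.15,0,-0.94,0,0,0,1],[-0.15,0,-0.94,0,0,0,1]]]}}

```text
time: 17.45
position: [0.4642, 0.417, 0.1928]
eef_rot: [-2.251, -2.19, 0.008]
ft_force: [0.4, 0.3, -2.0]
opening: 0.0398
```

Request:
{"method": "send_rows", "body": {"targets": [[[-1,0.4,0,0,0,0,1],[-1,0.4,0,0,0,0,1],[-1,0.4,0,0,0,0,1],[-1,0.4,0,0,0,0,1]]]}}

```text
time: 17.95
position: [0.5017, 0.3168, 0.1939]
eef_rot: [-2.25, -2.189, 0.006]
ft_force: [0.2, 0.8, -2.0]
opening: 0.0402
```

Request:
{"method": "send_rows", "body": {"targets": [[[-1,0.4,0,0,0,0,1],[-1,0.4,0,0,0,0,1],[-1,0.4,0,0,0,0,1],[-1,0.4,0,0,0,0,1]]]}}

```text
time: 18.45
position: [0.5396, 0.2171, 0.1956]
eef_rot: [-2.249, -2.191, 0.001]
ft_force: [0.2, -0.5, -2.0]
opening: 0.0401
```

Request:
{"method": "send_rows", "body": {"targets": [[[-1,0.4,0,0,0,0,1],[-1,0.4,0,0,0,0,1],[-1,0.4,0,0,0,0,1],[-1,0.4,0,0,0,0,1]]]}}

```text
time: 18.95
position: [0.577, 0.1166, 0.1961]
eef_rot: [-2.249, -2.192, -0.0]
ft_force: [0.5, 0.6, -1.8]
opening: 0.0403
```

Run:
```python
from h import *
A=bx(62,0)
plan([(*A,.2,88.9),(*A,.06,88.9),(*A,.0345,88.9)])
print(status.get_state()["ft_force"])
```

```text
at [0.577  0.1166 0.1961] yaw 88.53 j6 -1.49 t 18.9 open 0.0403
  call [-0.806, 0.458, -0.041] [-0.001, -0.001, -0.008] rows 4
 -> wp (np.float64(0.6207893899905085), np.float64(0.0348530350464609), 0.2, 88.9)
  call [-0.0, 0.001, 0.999] [0.0, 0.0, 0.0] rows 4
  call [-0.0, -0.0, 0.401] [0.0, 0.0, 0.0] rows 2
 -> wp (np.float64(0.6207893899905085), np.float64(0.0348530350464609), 0.06, 88.9)
  call [-0.0, -0.0, 0.255] [0.0, 0.0, 0.0] rows 2
 -> wp (np.float64(0.6207893899905085), np.float64(0.0348530350464609), 0.0345, 88.9)
[ 0.52176825  0.62125963 -1.81859424]
```

Request:
{"method": "send_rows", "body": {"targets": [[[-0.81,0.46,0,0,0,0,1],[-0.81,0.46,0,0,0,0,1],[-0.81,0.46,0,0,0,0,1],[-0.81,0.46,0,0,0,0,1],[-0.81,0.46,0.4,0,0,0,1],[-0.81,0.46,0.8,0,0,0,1],[-0.81,0.46,0.8,0,0,0,1]]]}}

```text
time: 19.82
position: [0.6171, 0.0348, 0.1124]
eef_rot: [-2.243, -2.188, 0.009]
ft_force: [-0.2, 0.2, -1.1]
opening: 0.0398
```

Request:
{"method": "send_rows", "body": {"targets": [[[0,0,0.3,0,0,0,1],[0,0,0.5,0,0,0,1],[0,0,0.65,0,0,0,1],[0,0,0.75,0,0,0,1],[0,0,0.8,0,0,0,1],[0,0,0.8,0,0,0,1]]]}}

```text
time: 20.58
position: [0.6215, 0.0324, 0.0365]
eef_rot: [-2.252, -2.191, -0.0]
ft_force: [-0.1, -0.1, -1.6]
opening: 0.0397
```

Run:
```python
from h import *
A=bx(62,0)
plan([(*A,.0345,88.9)])
print(status.get_state()["ft_force"])
```

```text
at [0.6215 0.0324 0.0365] yaw 88.43 j6 -1.63 t 20.6 open 0.0397
  call [0.024, -0.008, 0.02] [0.0, 0.0, -0.01] rows 2
 -> wp (np.float64(0.6207893899905085), np.float64(0.0348530350464609), 0.0345, 88.9)
[-0.14319154 -0.05629209 -1.63821963]
```

Lower the last 2–3 mm, release, rise.

Request:
{"method": "send_rows", "body": {"targets": [[[0.02,0,0.02,0,0,0,1],[0.02,0,0.03,0,0,0,1],[0.02,0,0.03,0,0,0,0.45],[0.02,0,0.03,0,0,0,0.45],[0.02,0,0.03,0,0,0,0.45],[0.02,0,-0.3,0,0,0,0.45],[0.02,0,-0.8,0,0,0,0.45],[0.02,0,-0.8,0,0,0,0.45]]]}}

```text
time: 21.58
position: [0.6258, 0.0342, 0.1222]
eef_rot: [2.245, 2.185, 0.012]
ft_force: [0.7, -0.6, 0.0]
opening: 0.0517
```

Request:
{"method": "send_rows", "body": {"targets": [[[0.5,0.1,-1,0,0,0,0.3],[0.5,0.1,-1,0,0,0,0.3],[0.5,0.1,-1,0,0,0,0.3],[0.5,0.1,-1,0,0,0,0.3]]]}}

```text
time: 22.08
position: [0.6317, 0.084, 0.2145]
eef_rot: [-2.25, -2.19, 0.004]
ft_force: [-0.3, 0.5, -1.0]
opening: 0.0659
```

Request:
{"method": "send_rows", "body": {"targets": [[[1,0.3,0,0,0,0,0.3],[1,0.3,0,0,0,0,0.3],[1,0.3,0,0,0,0,0.3],[1,0.3,0,0,0,0,0.3]]]}}

```text
time: 22.58
position: [0.6642, 0.1821, 0.2137]
eef_rot: [-2.251, -2.189, 0.007]
ft_force: [0.6, -0.2, -0.7]
opening: 0.0657
```

Run:
```python
from h import *
t=avg("top",4);np.save("t2.npy",t)
print("tooth");fossil(t,(218,255),17)
plan([(.41,.3,.2,123.5),(.4043,.3384,.1,123.5),(.4043,.3384,.004,123.5)])
```

```text
tooth
    (217.49998474121094, 254.99996948242188) ((0.40349555015563965, 0.3367331624031067), (0.09910088032484055, 0.04318596422672272), 33.48463439941406) 306.5
at [0.6652 0.1818 0.2161] yaw 88.33 j6 -1.4 t 22.8 open 0.0658
  call [0.428, -0.999, 0.063] [0.0, 0.0, -0.302] rows 4
  call [0.746, -0.999, 0.072] [-0.001, 0.0, -0.346] rows 4
  call [0.379, -0.293, 0.027] [0.0, 0.0, -0.133] rows 3
 -> wp (0.41, 0.3, 0.2, 123.5)
  call [0.352, 0.165, 0.999] [0.0, 0.0, 0.0] rows 4
  call [0.0, -0.0, 0.001] [0.0, 0.0, 0.0] rows 2
 -> wp (0.4043, 0.3384, 0.1, 123.5)
  call [0.0, 0.0, 0.96] [0.0, 0.0, 0.0] rows 4
 -> wp (0.4043, 0.3384, 0.004, 123.5)
```

Request:
{"method": "send_rows", "body": {"targets": [[[0.43,-1,0,0,0,-0.3,0.3],[0.43,-1,0,0,0,-0.3,0.3],[0.43,-1,0,0,0,-0.3,0.3],[0.43,-1,0,0,0,-0.3,0.3],[0.43,-1,0,0,0,-0.3,0.3]]]}}

```text
time: 23.4
position: [0.568, 0.2282, 0.2168]
eef_rot: [1.98, 2.438, 0.001]
ft_force: [0.2, -0.2, -0.1]
opening: 0.0656
```

Request:
{"method": "send_rows", "body": {"targets": [[[0.75,-1,0,0,0,-0.35,0.3],[0.75,-1,0,0,0,-0.35,0.3],[0.75,-1,0,0,0,-0.35,0.3],[0.75,-1,0,0,0,-0.35,0.3],[0.75,-1,0,0,0,-0.35,0.3]]]}}

```text
time: 24.02
position: [0.4552, 0.2812, 0.2167]
eef_rot: [1.628, 2.686, 0.001]
ft_force: [0.5, -0.4, 1.2]
opening: 0.0656
```

Request:
{"method": "send_rows", "body": {"targets": [[[0.72,-0.13,0.9,0,0,-0.13,0.3],[0.72,-0.13,0.9,0,0,-0.13,0.3],[0.72,-0.13,0.9,0,0,-0.13,0.3],[0.72,-0.13,0.9,0,0,-0.13,0.3],[0.72,-0.13,0.9,0,0,-0.13,0.3]]]}}

```text
time: 24.65
position: [0.4111, 0.3396, 0.1286]
eef_rot: [1.487, 2.764, 0.005]
ft_force: [-0.5, 0.1, -0.2]
opening: 0.0659
```

Run:
```python
from h import *
plan([(.4043,.3384,.06,123.5),(.4043,.3384,.004,123.5)])
```

```text
at [0.4111 0.3396 0.1286] yaw 123.44 j6 -1.63 t 24.6 open 0.0659
  call [0.028, -0.066, 0.686] [0.005, 0.001, -0.001] rows 3
 -> wp (0.4043, 0.3384, 0.06, 123.5)
  call [-0.0, -0.0, 0.56] [0.0, 0.0, 0.0] rows 3
 -> wp (0.4043, 0.3384, 0.004, 123.5)
```

Request:
{"method": "send_rows", "body": {"targets": [[[0.03,-0.06,0.3,0,0,0,0.3],[0.03,-0.06,0.69,0,0,0,0.3],[0.03,-0.06,0.69,0,0,0,0.3]]]}}

```text
time: 25.02
position: [0.4007, 0.3371, 0.0561]
eef_rot: [-1.487, -2.765, 0.006]
ft_force: [-0.6, 0.1, 0.3]
opening: 0.066
```

Request:
{"method": "send_rows", "body": {"targets": [[[0,0,0.35,0,0,0,0.3],[0,0,0.53,0,0,0,0.3],[0,0,0.53,0,0,0,0.3],[0,0,0.53,0,0,0,1],[0,0,0.53,0,0,0,1],[0,0,0.53,0,0,0,1],[0,0,0.53,0,0,0,1],[0,0,0.53,0,0,0,1],[0,0,0.53,0,0,0,1]]]}}

```text
time: 26.15
position: [0.4023, 0.3389, 0.0051]
eef_rot: [1.486, 2.767, 0.001]
ft_force: [-0.3, -0.2, 6.0]
opening: 0.0356
```

Request:
{"method": "send_rows", "body": {"targets": [[[0,0,-0.3,0,0,0,1],[0,0,-0.6,0,0,0,1],[0,0,-1,0,0,0,1],[0,0,-1,0,0,0,1]]]}}

```text
time: 26.65
position: [0.404, 0.3401, 0.1071]
eef_rot: [1.484, 2.765, 0.009]
ft_force: [-0.3, -0.2, -0.9]
opening: 0.0357
```

Request:
{"method": "send_rows", "body": {"targets": [[[0,0,-0.95,0,0,0,1],[0,0,-0.95,0,0,0,1],[0,0,-0.95,0,0,0,1],[0,0,-0.95,0,0,0,1]]]}}

```text
time: 27.15
position: [0.4001, 0.3377, 0.1962]
eef_rot: [-1.485, -2.765, 0.007]
ft_force: [0.2, 0.7, -2.4]
opening: 0.0357
```

Run:
```python
from h import *
A=bx(-45,3);print(A)
plan([(*A,.2,88.9),(*A,.036,88.9)])
```

```text
[0.5138632  0.03983196]
at [0.4001 0.3377 0.1962] yaw 123.54 j6 -1.62 t 27.1 open 0.0357
  call [-0.999, -0.224, -0.011] [-0.002, 0.001, 0.247] rows 4
  call [-0.999, -0.026, -0.012] [-0.002, 0.0, 0.241] rows 4
  call [-0.999, 0.164, -0.012] [-0.002, 0.001, 0.245] rows 4
  call [-0.143, 0.053, -0.002] [-0.001, 0.0, 0.037] rows 2
 -> wp (np.float64(0.5138631991175441), np.float64(0.03983196117549652), 0.2, 88.9)
  call [-0.0, -0.0, 0.999] [0.0, 0.0, 0.0] rows 4
  call [-0.001, -0.0, 0.641] [0.0, 0.0, 0.0] rows 3
 -> wp (np.float64(0.5138631991175441), np.float64(0.03983196117549652), 0.036, 88.9)
```

Request:
{"method": "send_rows", "body": {"targets": [[[-1,-0.22,0,0,0,0.25,1],[-1,-0.22,0,0,0,0.25,1],[-1,-0.22,0,0,0,0.25,1],[-1,-0.22,0,0,0,0.25,1]]]}}

```text
time: 27.65
position: [0.4372, 0.243, 0.1972]
eef_rot: [-1.749, -2.606, 0.005]
ft_force: [0.0, -0.2, -2.4]
opening: 0.0354
```

Request:
{"method": "send_rows", "body": {"targets": [[[-1,-0.03,0,0,0,0.25,1],[-1,-0.03,0,0,0,0.25,1],[-1,-0.03,0,0,0,0.25,1],[-1,-0.03,0,0,0,0.25,1]]]}}

```text
time: 28.15
position: [0.473, 0.1507, 0.1987]
eef_rot: [-1.995, -2.425, 0.001]
ft_force: [0.0, -0.0, -2.4]
opening: 0.0358
```

Request:
{"method": "send_rows", "body": {"targets": [[[-1,0.16,0,0,0,0.25,1],[-1,0.16,0,0,0,0.25,1],[-1,0.16,0,0,0,0.25,1],[-1,0.16,0,0,0,0.25,1]]]}}

```text
time: 28.65
position: [0.5081, 0.056, 0.1991]
eef_rot: [-2.223, -2.218, 0.0]
ft_force: [0.6, 0.6, -2.0]
opening: 0.0358
```

Run:
```python
from h import *
A=bx(-45,3)
plan([(*A,.11,88.9),(*A,.037,88.9)])
```

```text
at [0.5081 0.056  0.1991] yaw 89.89 j6 -1.63 t 28.6 open 0.0358
  call [-0.163, 0.059, 0.89] [-0.001, -0.001, 0.022] rows 4
 -> wp (np.float64(0.5138631991175441), np.float64(0.03983196117549652), 0.11, 88.9)
  call [0.0, 0.0, 0.73] [0.0, 0.0, 0.0] rows 3
 -> wp (np.float64(0.5138631991175441), np.float64(0.03983196117549652), 0.037, 88.9)
```

Request:
{"method": "send_rows", "body": {"targets": [[[-0.16,0.06,0,0,0,0.02,1],[-0.16,0.06,0,0,0,0.02,1],[-0.16,0.06,0.4,0,0,0.02,1],[-0.16,0.06,0.8,0,0,0.02,1],[-0.16,0.06,0.89,0,0,0.02,1],[-0.16,0.06,0.89,0,0,0.02,1]]]}}

```text
time: 29.4
position: [0.5146, 0.0386, 0.1106]
eef_rot: [-2.242, -2.2, 0.0]
ft_force: [0.7, 0.1, -1.1]
opening: 0.0358
```

Request:
{"method": "send_rows", "body": {"targets": [[[0,0,0.3,0,0,0,1],[0,0,0.5,0,0,0,1],[0,0,0.65,0,0,0,1],[0,0,0.7,0,0,0,1],[0,0,0.7,0,0,0,1]]]}}

```text
time: 30.02
position: [0.5152, 0.0384, 0.041]
eef_rot: [2.242, 2.199, 0.001]
ft_force: [-0.3, -0.3, -1.7]
opening: 0.0359
```

Run:
```python
from h import *
A=bx(-45,3)
plan([(*A,.035,88.9)])
```

```text
at [0.5152 0.0384 0.041 ] yaw 88.89 j6 -1.64 t 30.0 open 0.0359
  call [0.014, -0.014, 0.06] [0.001, 0.0, 0.0] rows 2
 -> wp (np.float64(0.5138631991175441), np.float64(0.03983196117549652), 0.035, 88.9)
```

Lower, release, rise; then toward the cover, stopping for a look on the way.

Request:
{"method": "send_rows", "body": {"targets": [[[0,0,0.04,0,0,0,1],[0,0,0.06,0,0,0,1],[0,0,0.06,0,0,0,0.48],[0,0,0.06,0,0,0,0.48],[0,0,0.06,0,0,0,0.48],[0,0,-0.3,0,0,0,0.48],[0,0,-0.8,0,0,0,0.48],[0,0,-0.8,0,0,0,0.48]]]}}

```text
time: 31.02
position: [0.5186, 0.038, 0.1251]
eef_rot: [2.237, 2.195, 0.01]
ft_force: [-0.2, 0.5, 0.2]
opening: 0.049
```

Request:
{"method": "send_rows", "body": {"targets": [[[-0.3,0,-1,0,0,0,0.48],[-0.3,0,-1,0,0,0,0.48],[-0.3,0,-1,0,0,0,0.48],[-0.3,0,-1,0,0,0,0.48]]]}}

```text
time: 31.52
position: [0.5129, 0.0087, 0.2186]
eef_rot: [-2.241, -2.198, 0.003]
ft_force: [-0.0, 0.4, 0.1]
opening: 0.0491
```

Request:
{"method": "send_rows", "body": {"targets": [[[-1,0.3,0,0,0,0.3,0.48],[-1,0.3,0,0,0,0.3,0.48],[-1,0.3,0,0,0,0.3,0.48],[-1,0.3,0,0,0,0.3,0.48]]]}}

```text
time: 32.02
position: [0.5407, -0.0911, 0.2182]
eef_rot: [-2.482, -1.919, 0.003]
ft_force: [1.0, 0.8, 0.2]
opening: 0.0492
```

Run:
```python
from h import *
plan([])
p,r,s=pose();print(p)
t=avg("top",6);np.save("t3.npy",t)
f=cv2.resize(t[140:300,240:460].astype(np.uint8),None,fx=3.5,fy=3.5,interpolation=cv2.INTER_CUBIC);cv2.imwrite("pics/t3.png",f)
```

```text
at [ 0.5407 -0.0911  0.2182] yaw 75.42 j6 -1.64 t 32.0 open 0.0492
[ 0.5407366  -0.09107129  0.21816316]
```

View pics/t3.png

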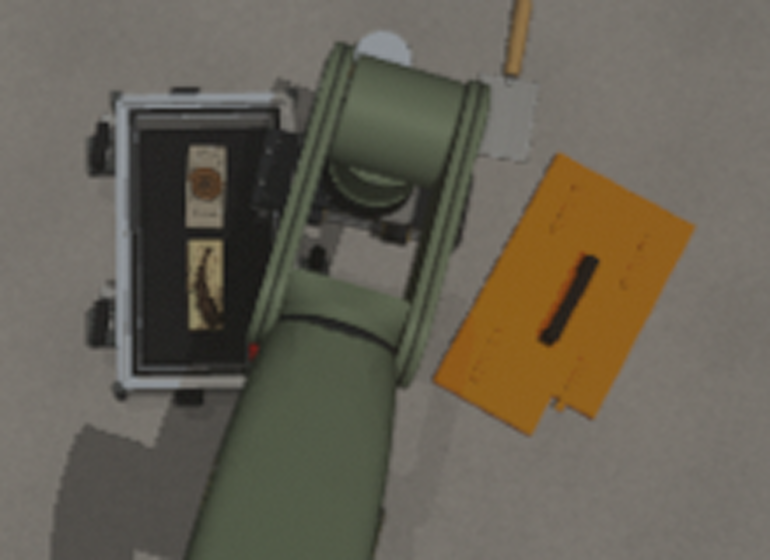

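Both fossils lie flat on the foam (crop 206,185 and 206,285). The cover's notch is at the bottom corner (555,405). I re-measure the cover.

```bash
cat >> h.py <<'E'
def cover(t,z=.012,roi=(350,170,450,290)):
    h=cv2.cvtColor(t.astype(np.uint8),cv2.COLOR_BGR2HSV);m=cv2.inRange(h,(5,150,60),(22,255,255))
    k=np.zeros_like(m);x0,y0,x1,y1=roi;k[y0:y1,x0:x1]=m[y0:y1,x0:x1]
    k=max(cv2.findContours(k,0,cv2.CHAIN_APPROX_NONE)[0],key=cv2.contourArea)
    P=np.array([cast("top",p[0],z) for p in k]).astype(np.float32);print("cover",cv2.minAreaRect(P))
    g=t.mean(2)[y0:y1,x0:x1].copy();hull=np.zeros(m.shape,np.uint8);cv2.fillConvexPoly(hull,cv2.convexHull(k),1)
    hull=cv2.erode(hull,np.ones((9,9)))[y0:y1,x0:x1]
    ys,xs=np.nonzero((g<50)&(hull>0));P=np.array([cast("top",(x+x0,y+y0),z+.034) for x,y in zip(xs,ys)])
    c=P.mean(0);d=np.linalg.svd(P-c)[2][0];print("handle",c,np.degrees(np.arctan2(d[1],d[0])),len(P))
E
python3 - <<'E'
from h import *
for f in("t0","t3"): cover(np.load(f+".npy"))
A=(.4915,-.338)
plan([(.50,-.2,.2,58.4),(*A,.12,58.4),(*A,.019,58.4)])
E
```

```text
cover ((0.4930739402770996, -0.33858630061149597), (0.16226153075695038, 0.2820667028427124), 58.37870788574219)
handle [ 0.49057923 -0.33591276] 148.29450509185787 114
cover ((0.49310627579689026, -0.3385336101055145), (0.16238902509212494, 0.28207165002822876), 58.375892639160156)
handle [ 0.48987704 -0.33538826] 148.2296988838106 117
at [ 0.5419 -0.0912  0.2204] yaw 75.47 j6 -1.64 t 32.3 open 0.049
  call [-0.999, -0.115, 0.176] [0.0, 0.0, 0.327] rows 4
  call [-0.159, 0.023, 0.028] [0.0, 0.0, 0.052] rows 2
 -> wp (0.5, -0.2, 0.2, 58.4)
  call [-0.999, 0.533, 0.655] [0.0, 0.0, 0.0] rows 4
  call [-0.221, 0.117, 0.145] [0.0, 0.0, 0.0] rows 2
 -> wp (0.4915, -0.338, 0.12, 58.4)
  call [-0.0, 0.001, 0.999] [0.0, 0.0, 0.0] rows 4
  call [-0.0, -0.0, 0.011] [0.0, 0.0, 0.0] rows 2
 -> wp (0.4915, -0.338, 0.019, 58.4)
```

Request:
{"method": "send_rows", "body": {"targets": [[[-1,-0.12,0.1,0,0,0.38,0.48],[-1,-0.12,0.1,0,0,0.38,0.48],[-1,-0.12,0.1,0,0,0.38,0.48],[-1,-0.12,0.1,0,0,0.38,0.48]]]}}

```text
time: 32.83
position: [0.5056, -0.1852, 0.2107]
eef_rot: [-2.743, -1.532, -0.001]
ft_force: [1.0, 1.0, -0.4]
opening: 0.0488
```

Request:
{"method": "send_rows", "body": {"targets": [[[-1,0.5,0.5,0,0,0,0.48],[-1,0.5,0.5,0,0,0,0.48],[-1,0.5,0.5,0,0,0,0.48],[-1,0.5,0.5,0,0,0,0.48]]]}}

```text
time: 33.33
position: [0.496, -0.296, 0.1607]
eef_rot: [-2.742, -1.532, -0.001]
ft_force: [0.2, -0.2, -0.1]
opening: 0.0489
```

Run:
```python
from h import *
A=(.4925,-.338)
plan([(*A,.09,58.4),(*A,.019,58.4)])
```

```text
at [ 0.496  -0.296   0.1607] yaw 58.37 j6 -1.71 t 33.3 open 0.0489
  call [-0.377, 0.191, 0.706] [0.0, -0.001, -0.001] rows 3
 -> wp (0.4925, -0.338, 0.09, 58.4)
  call [0.0, 0.0, 0.71] [0.0, 0.0, 0.0] rows 3
 -> wp (0.4925, -0.338, 0.019, 58.4)
```

Request:
{"method": "send_rows", "body": {"targets": [[[-0.38,0.19,0.3,0,0,0,0.48],[-0.38,0.19,0.7,0,0,0,0.48],[-0.38,0.19,0.7,0,0,0,0.48],[-0.38,0.19,0.7,0,0,0,0.48]]]}}

```text
time: 33.83
position: [0.4929, -0.3389, 0.0924]
eef_rot: [2.74, 1.532, 0.002]
ft_force: [0.6, 0.6, 0.8]
opening: 0.0489
```

Request:
{"method": "send_rows", "body": {"targets": [[[0,0,0.4,0,0,0,0.48],[0,0,0.7,0,0,0,0.48],[0,0,0.7,0,0,0,0.48],[0,0,0.7,0,0,0,1],[0,0,0.7,0,0,0,1],[0,0,0.7,0,0,0,1],[0,0,0.7,0,0,0,1],[0,0,0.7,0,0,0,1],[0,0,0.7,0,0,0,1]]]}}

```text
time: 34.95
position: [0.4918, -0.34, 0.0212]
eef_rot: [2.743, 1.53, 0.0]
ft_force: [-0.4, 1.0, 5.1]
opening: 0.0135
```

Request:
{"method": "send_rows", "body": {"targets": [[[0,0,-0.2,0,0,0,1],[0,0,-0.5,0,0,0,1],[0,0,-0.8,0,0,0,1],[0,0,-1,0,0,0,1],[0,0,-1,0,0,0,1]]]}}

```text
time: 35.58
position: [0.492, -0.3401, 0.1219]
eef_rot: [2.742, 1.529, 0.001]
ft_force: [-0.4, 0.1, -6.6]
opening: 0.0136
```

Run:
```python
from h import *
plan([(*status.get_state()["position"][:2],.22,58.4),(*BOX,.22,88.94)])
print(status.get_state()["ft_force"],status.get_state()["torque"])
```

```text
at [ 0.492  -0.3401  0.1219] yaw 58.29 j6 -1.77 t 35.6 open 0.0136
  call [-0.0, 0.003, -0.981] [0.003, 0.001, -0.002] rows 4
 -> wp (np.float64(0.49204564981003807), np.float64(-0.3400790394964572), 0.22, 58.4)
  call [0.999, -0.395, 0.0] [0.0, 0.0, -0.191] rows 4
  call [0.999, -0.23, 0.0] [0.0, 0.0, -0.182] rows 4
  call [0.999, -0.083, 0.0] [0.0, 0.0, -0.178] rows 4
  call [0.716, 0.04, 0.001] [0.001, 0.0, -0.128] rows 3
 -> wp (np.float64(0.5588), np.float64(0.036), 0.22, 88.94)
[-0.3844605  0.0544741 -6.6427348] [ 0.01216468 -0.1427162   0.01509865]
```

Request:
{"method": "send_rows", "body": {"targets": [[[0,0,-0.5,0,0,0,1],[0,0,-0.98,0,0,0,1],[0,0,-0.98,0,0,0,1],[0,0,-0.98,0,0,0,1]]]}}

```text
time: 36.08
position: [0.4898, -0.3381, 0.2149]
eef_rot: [-2.739, -1.527, 0.003]
ft_force: [0.0, 0.1, -7.5]
opening: 0.0136
```

Request:
{"method": "send_rows", "body": {"targets": [[[0.3,-0.12,0,0,0,-0.05,1],[0.6,-0.24,0,0,0,-0.11,1],[0.85,-0.33,0,0,0,-0.15,1],[1,-0.4,0,0,0,-0.19,1],[1,-0.4,0,0,0,-0.19,1]]]}}

```text
time: 36.7
position: [0.5089, -0.232, 0.2161]
eef_rot: [-2.618, -1.73, 0.003]
ft_force: [-0.5, -1.1, -6.0]
opening: 0.0136
```

Request:
{"method": "send_rows", "body": {"targets": [[[0.3,-0.07,0,0,0,-0.05,1],[0.6,-0.14,0,0,0,-0.11,1],[0.85,-0.19,0,0,0,-0.15,1],[1,-0.23,0,0,0,-0.18,1],[1,-0.23,0,0,0,-0.18,1]]]}}

```text
time: 37.33
position: [0.528, -0.1325, 0.2181]
eef_rot: [-2.493, -1.912, 0.001]
ft_force: [-0.0, -1.1, -6.3]
opening: 0.0134
```

Request:
{"method": "send_rows", "body": {"targets": [[[0.3,-0.02,0,0,0,-0.05,1],[0.6,-0.05,0,0,0,-0.11,1],[0.85,-0.07,0,0,0,-0.15,1],[1,-0.08,0,0,0,-0.18,1],[1,-0.08,0,0,0,-0.18,1]]]}}

```text
time: 37.95
position: [0.5465, -0.0341, 0.2184]
eef_rot: [2.351, 2.083, -0.001]
ft_force: [-0.1, -0.2, -6.3]
opening: 0.0137
```

Run:
```python
from h import *
plan([(*BOX,.22,88.94)])
```

```text
at [ 0.5465 -0.0341  0.2184] yaw 83.07 j6 -1.67 t 38.0 open 0.0137
  call [0.711, 0.037, -0.017] [0.0, 0.001, -0.131] rows 3
 -> wp (np.float64(0.5588), np.float64(0.036), 0.22, 88.94)
```

Complete the traverse, settle, then measure the cover in hand from both views.

Request:
{"method": "send_rows", "body": {"targets": [[[0.3,0.02,0,0,0,-0.06,1],[0.55,0.03,0,0,0,-0.1,1],[0.71,0.04,0,0,0,-0.13,1],[0.71,0.04,0,0,0,-0.13,1],[0.71,0.04,0,0,0,-0.13,1]]]}}

```text
time: 38.58
position: [0.5589, 0.035, 0.2184]
eef_rot: [2.244, 2.198, -0.002]
ft_force: [-0.2, -0.2, -5.8]
opening: 0.0139
```

Run:
```python
from h import *
plan([(*BOX,.16,88.94)])
t=avg("top",5);s=avg("side",5);np.save("t4.npy",t);np.save("s4.npy",s)
f=lambda a:cv2.resize(a.astype(np.uint8),None,fx=3,fy=3,interpolation=cv2.INTER_CUBIC)
o=np.zeros((600,800,3),np.uint8)
a=f(t[130:300,230:370]);b=f(s[90:260,210:340]);o[:510,:400]=a[:510,:400];o[:510,400:790]=b[:510,:390]
cv2.imwrite("pics/t4.png",o)
```

```text
at [0.5589 0.035  0.2184] yaw 88.83 j6 -1.64 t 38.6 open 0.0139
  call [0.011, -0.001, 0.584] [0.0, 0.001, -0.002] rows 3
 -> wp (np.float64(0.5588), np.float64(0.036), 0.16, 88.94)
```

View pics/t4.png

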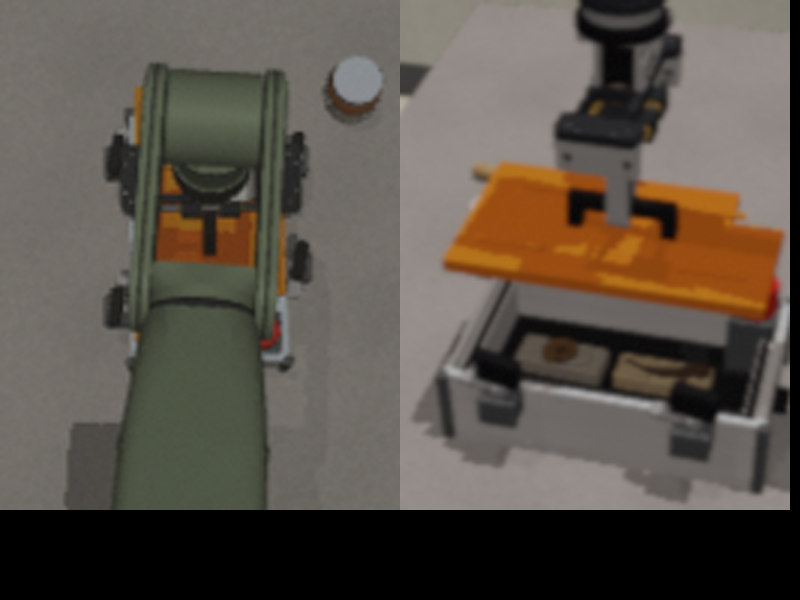

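The side view shows the cover level above the box, notch toward the valve (right), both fossils flat inside, and clamps 3 and 4 clear. I lower to just above the knobs and measure cover against rim in the side view.

Request:
{"method": "send_rows", "body": {"targets": [[[0.01,0,0.25,0,0,0,1],[0.01,0,0.45,0,0,0,1],[0.01,0,0.57,0,0,0,1],[0.01,0,0.57,0,0,0,1],[0.01,0,0.57,0,0,0,1]]]}}

```text
time: 39.7
position: [0.5598, 0.0371, 0.1624]
eef_rot: [2.242, 2.199, 0.002]
ft_force: [0.3, -0.1, -6.5]
opening: 0.0137
```

Run:
```python
from h import *
p,r,s_=pose();print(p,yaw_of(r))
s=avg("side",8);np.save("s5.npy",s)
h=cv2.cvtColor(s.astype(np.uint8),cv2.COLOR_BGR2HSV);m=cv2.inRange(h,(4,130,60),(22,255,255))
zc=p[2]-.0212
cc=p[:2]
def pr(c,x,y,z,a=BA): 
    R2=np.array([[np.cos(a),-np.sin(a)],[np.sin(a),np.cos(a)]]);q=c+R2@np.array([x,y])/1e3
    return proj("side",[*q,z])
for n,q in (("cov +x+y bot",pr(cc,141.5,81.5,zc)),("cov -x+y bot",pr(cc,-141.5,81.5,zc)),("cov +x-y top",pr(cc,141.5,-81.5,zc+.012)),
 ("box +x+y",pr(BOX,152,92,.083)),("box -x+y",pr(BOX,-152,92,.083)),("box +x-y",pr(BOX,152,-92,.083)),("c3",pr(BOX,-90,106,.1285)),("c4",pr(BOX,90,106,.1285))): print(n,q.round(1))
x0,y0,x1,y1=205,140,365,260
f=cv2.resize(s[y0:y1,x0:x1].astype(np.uint8),None,fx=5,fy=5,interpolation=cv2.INTER_CUBIC);cv2.imwrite("pics/s5.png",f)
k=m[150:230,200:360];ys,xs=np.nonzero(k)
print("orange cols",xs.min()+200,xs.max()+200)
# bottom edge of orange per column
print([(c,int(np.nonzero(m[150:230,c])[0].max()+150)) for c in range(225,345,6) if m[150:230,c].any()])
```

```text
[0.55982542 0.03708291 0.16244744] 88.88977350238136
cov +x+y bot [225.4 195.5]
cov -x+y bot [328.6 212.5]
cov +x-y top [243.8 158.6]
box +x+y [223. 213.]
box -x+y [330.6 231.8]
box +x-y [243.5 174.8]
c3 [307.4 218.9]
c4 [241.4 207.6]
orange cols 226 335
[(231, 196), (237, 198), (243, 199), (249, 200), (255, 201), (261, 204), (267, 205), (273, 204), (279, 205), (285, 206), (291, 208), (297, 208), (303, 209), (309, 210), (315, 211), (321, 212), (327, 213), (333, 195)]
```

View pics/s5.png

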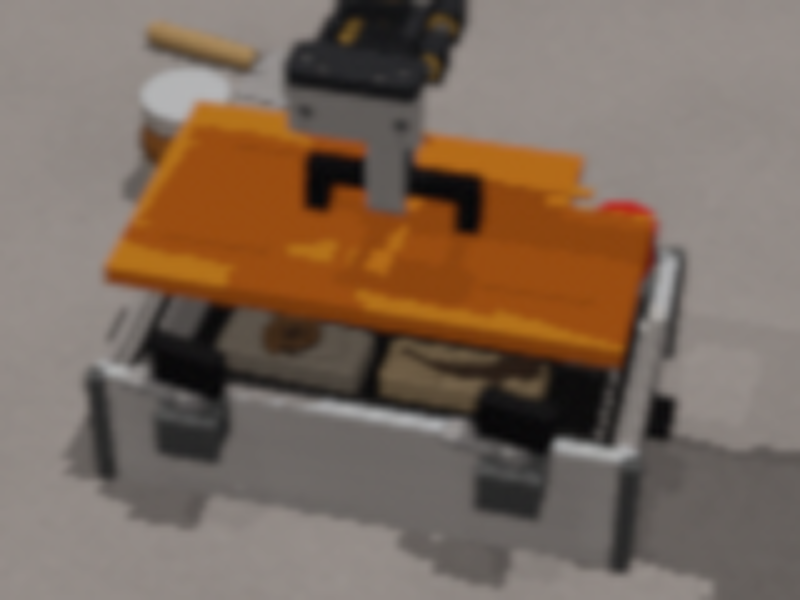

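Run:
```python
from h import *
plan([(.558,.036,.118,88.94)])
```

```text
at [0.5591 0.0371 0.1617] yaw 88.89 j6 -1.64 t 40.1 open 0.0136
  call [-0.011, -0.011, 0.437] [0.001, 0.0, -0.001] rows 2
 -> wp (0.558, 0.036, 0.118, 88.94)
```

Request:
{"method": "send_rows", "body": {"targets": [[[-0.01,-0.01,0.15,0,0,0,1],[-0.01,-0.01,0.3,0,0,0,1],[-0.01,-0.01,0.4,0,0,0,1],[-0.01,-0.01,0.43,0,0,0,1],[-0.01,-0.01,0.43,0,0,0,1]]]}}

```text
time: 40.72
position: [0.5579, 0.0362, 0.1182]
eef_rot: [-2.243, -2.2, 0.0]
ft_force: [-1.2, 0.7, -5.6]
opening: 0.0138
```

Run:
```python
from h import *
p,r,s_=pose();print(p,yaw_of(r),s_["ft_force"])
s=avg("side",8);np.save("s6.npy",s)
f=cv2.resize(s[140:260,205:365].astype(np.uint8),None,fx=5,fy=5,interpolation=cv2.INTER_CUBIC);cv2.imwrite("pics/s6.png",f)
zc=p[2]-.0212;a=BA
def pr(c,x,y,z): 
    R2=np.array([[np.cos(a),-np.sin(a)],[np.sin(a),np.cos(a)]]);q=c+R2@np.array([x,y])/1e3
    return (proj("side",[*q,z])-[204.6,139.6])*5
for n,q in (("cov +x+y bot",pr(p[:2],141.5,81.5,zc)),("cov -x+y bot",pr(p[:2],-141.5,81.5,zc)),("cov +x-y top",pr(p[:2],141.5,-81.5,zc+.012)),
 ("box +x+y",pr(BOX,152,92,.083)),("box -x+y",pr(BOX,-152,92,.083)),("box +x-y",pr(BOX,152,-92,.083)),("box -x-y",pr(BOX,-152,-92,.083))): print(n,q.round(1))
```

```text
[0.5579441  0.03620455 0.11815637] 88.89231411969405 [-1.23403967  0.65247704 -5.64539627]
cov +x+y bot [115.3 340. ]
cov -x+y bot [617.2 425.8]
cov +x-y top [204.  154.8]
box +x+y [ 92.1 367.1]
box -x+y [630.  460.8]
box +x-y [194.5 175.9]
box -x-y [677.9 250.2]
```

View pics/s6.png

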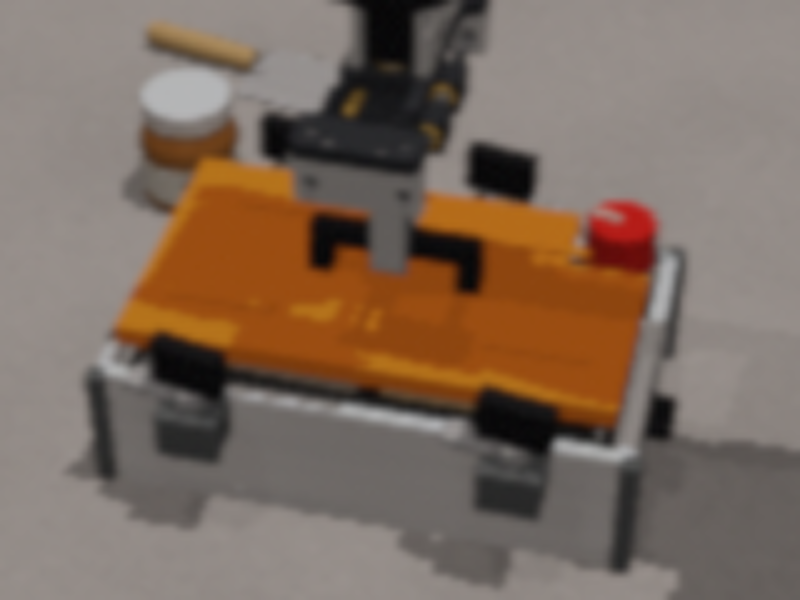

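Cover corners in the crop are (115,338) and (617,427), box posts at 88 and 638, so the two are centred to within about 1 mm. I lower it in small steps.

Request:
{"method": "send_rows", "body": {"targets": [[[0,0,0.05,0,0,0,1],[0,0,0.1,0,0,0,1],[0,0,0.13,0,0,0,1],[0,0,0.15,0,0,0,1],[0,0,0.15,0,0,0,1]]]}}

```text
time: 41.75
position: [0.5578, 0.0362, 0.1032]
eef_rot: [-2.243, -2.2, 0.0]
ft_force: [0.2, -0.8, -6.4]
opening: 0.0139
```

Request:
{"method": "send_rows", "body": {"targets": [[[0,0,0.02,0,0,0,1],[0,0,0.04,0,0,0,1],[0,0,0.06,0,0,0,1],[0,0,0.07,0,0,0,1],[0,0,0.07,0,0,0,1]]]}}

```text
time: 42.38
position: [0.558, 0.0362, 0.0965]
eef_rot: [-2.243, -2.2, -0.0]
ft_force: [0.4, 0.3, -6.3]
opening: 0.0138
```

Request:
{"method": "send_rows", "body": {"targets": [[[0,0,0.01,0,0,0,1],[0,0,0.02,0,0,0,1],[0,0,0.02,0,0,0,1]]]}}

```text
time: 42.75
position: [0.5582, 0.0361, 0.0962]
eef_rot: [2.242, 2.2, 0.0]
ft_force: [-5.1, -0.0, 4.8]
opening: 0.0136
```

Contact exactly at the seated height. Release and rise.

Request:
{"method": "send_rows", "body": {"targets": [[[0,0,0,0,0,0,0.5],[0,0,0,0,0,0,0.5],[0,0,0,0,0,0,0.5],[0,0,0,0,0,0,0.5],[0,0,-0.4,0,0,0,0.5],[0,0,-1,0,0,0,0.5],[0,0,-1,0,0,0,0.5]]]}}

```text
time: 43.62
position: [0.5624, 0.0358, 0.2007]
eef_rot: [2.236, 2.193, 0.013]
ft_force: [-0.2, 0.7, -0.4]
opening: 0.047
```

Run:
```python
from h import *
s=avg("side",6);t=avg("top",4)
o=np.zeros((600,800,3),np.uint8)
o[:480,:]=cv2.resize(s[150:246,205:365].astype(np.uint8),(800,480),interpolation=cv2.INTER_CUBIC);cv2.imwrite("pics/s7.png",o[:480])
q=bx(90,106);w=bx(90,-106)
plan([(*q,.2,79),(*q,.0985,79)])
```

```text
at [0.5574 0.0362 0.1934] yaw 88.89 j6 -1.64 t 44.1 open 0.0473
  call [0.999, 0.861, -0.064] [-0.002, 0.0, 0.207] rows 4
  call [0.068, 0.042, -0.004] [0.0, 0.0, 0.013] rows 2
 -> wp (np.float64(0.6507455384551759), np.float64(0.14031691118024808), 0.2, 79)
  call [-0.0, -0.0, 0.999] [0.0, 0.0, 0.0] rows 4
  call [-0.0, -0.0, 0.016] [0.0, 0.0, 0.0] rows 2
 -> wp (np.float64(0.6507455384551759), np.float64(0.14031691118024808), 0.0985, 79)
```

View pics/s7.png

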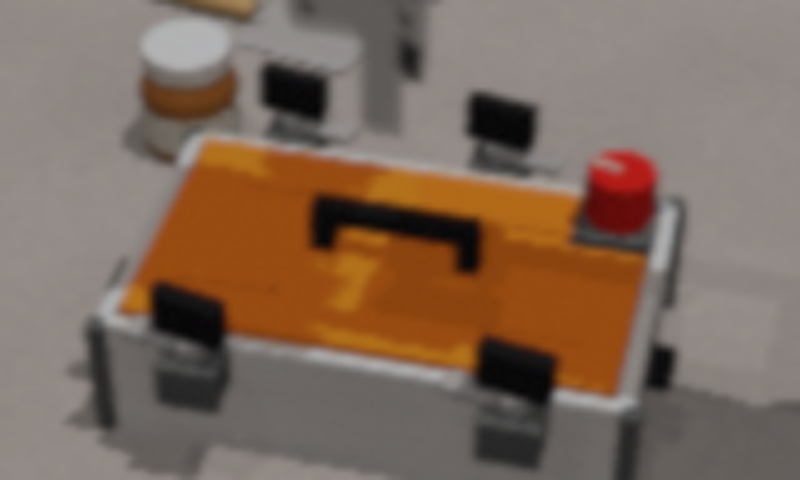

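The cover sits fully down inside the lip, notch round the valve block, with all clamps clear. I start clamping with clamp 4.

Request:
{"method": "send_rows", "body": {"targets": [[[1,0.86,0,0,0,0.21,0.48],[1,0.86,0,0,0,0.21,0.48],[1,0.86,0,0,0,0.21,0.48],[1,0.86,0,0,0,0.21,0.48],[1,0.86,0,0,0,0.21,0.48]]]}}

```text
time: 44.75
position: [0.6451, 0.1333, 0.1945]
eef_rot: [-2.417, -2.006, 0.001]
ft_force: [-0.3, -0.5, -0.2]
opening: 0.0492
```

Request:
{"method": "send_rows", "body": {"targets": [[[0.07,0.03,0,0,0,0,0.48],[0.07,0.03,0.3,0,0,0,0.48],[0.07,0.03,0.7,0,0,0,0.48],[0.07,0.03,0.96,0,0,0,0.48],[0.07,0.03,0.96,0,0,0,0.48],[0.07,0.03,0.96,0,0,0,0.48]]]}}

```text
time: 45.5
position: [0.6511, 0.1407, 0.1001]
eef_rot: [2.416, 2.006, 0.003]
ft_force: [-0.1, 0.4, 0.9]
opening: 0.0491
```

Request:
{"method": "send_rows", "body": {"targets": [[[0,0,0,0,0,0,1],[0,0,0,0,0,0,1],[0,0,0,0,0,0,1],[0,0,0,0,0,0,1],[0,0,0,0,0,0,1],[0,0,0,0,0,0,1]]]}}

```text
time: 46.25
position: [0.6503, 0.1406, 0.0989]
eef_rot: [2.416, 2.007, -0.0]
ft_force: [-0.6, -0.7, 3.5]
opening: 0.0138
```

Request:
{"method": "send_rows", "body": {"targets": [[[0,0,0,0,0,0.2,1],[0,0,0,0,0,0.4,1],[0,0,0,0,0,0.6,1],[0,0,0,0,0,0.8,1],[0,0,0,0,0,1,1],[0,0,0,0,0,1,1]]]}}

```text
time: 47.0
position: [0.6497, 0.1397, 0.0988]
eef_rot: [2.999, 0.932, -0.003]
ft_force: [-3.0, -3.8, 5.2]
opening: 0.0137
```

Request:
{"method": "send_rows", "body": {"targets": [[[0,0,0,0,0,0.2,1],[0,0,0,0,0,0.4,1],[0,0,0,0,0,0.6,1],[0,0,0,0,0,0.75,1],[0,0,0,0,0,0.75,1],[0,0,0,0,0,0.75,1]]]}}

```text
time: 47.75
position: [0.649, 0.1395, 0.0988]
eef_rot: [3.139, 0.023, -0.004]
ft_force: [-4.6, -5.2, 6.1]
opening: 0.0139
```

Run:
```python
from h import *
plan([]);p,r,s=pose();print(p,s["torque"],s["ft_force"],bx(90,106))
```

```text
at [0.649  0.1395 0.0988] yaw 0.85 j6 0.07 t 47.8 open 0.0139
[0.64898034 0.13946944 0.09881726] [-0.85552739  0.79868352 -0.08489366] [-4.59905675 -5.15005195  6.11974141] [0.65074554 0.14031691]
```

Request:
{"method": "send_rows", "body": {"targets": [[[0,0,0,0,0,0.06,1],[0,0,0,0,0,0.12,1],[0,0,0,0,0,0.12,1],[0,0,0,0,0,0.12,1]]]}}

```text
time: 48.25
position: [0.6489, 0.1397, 0.0988]
eef_rot: [3.137, -0.121, -0.004]
ft_force: [-5.0, -4.5, 6.9]
opening: 0.0143
```

```bash
sed -i 's/^BOX=.*;BA/BOX=np.array([.5573,.0358]);BA/' h.py
python3 - <<'E'
from h import *
plan([]);p,r,s=pose();print(p,s["torque"],s["ft_force"],bx(90,106))
E
```

```text
at [0.6489 0.1397 0.0988] yaw -4.41 j6 0.16 t 48.2 open 0.0143
[0.64889971 0.13972517 0.09880316] [-0.82760094  0.82843701  0.69292191] [-4.97500429 -4.50963326  6.93694819] [0.64924554 0.14011691]
```

Request:
{"method": "send_rows", "body": {"targets": [[[0,0,0,0,0,-0.04,0.48],[0,0,0,0,0,-0.04,0.48],[0,0,0,0,0,-0.04,0.48],[0,0,0,0,0,-0.04,0.48],[0,0,-0.4,0,0,-0.04,0.48],[0,0,-1,0,0,-0.04,0.48],[0,0,-1,0,0,-0.04,0.48],[0,0,-1,0,0,-0.04,0.48]]]}}

```text
time: 49.25
position: [0.6499, 0.141, 0.1983]
eef_rot: [-3.14, 0.079, 0.0]
ft_force: [-0.6, -0.5, -0.2]
opening: 0.0486
```

Run:
```python
from h import *
q=bx(-90,106);plan([(*q,.2,79.3),(*q,.0985,79.3)])
```

```text
at [0.6499 0.141  0.1983] yaw -2.89 j6 0.13 t 49.2 open 0.0486
  call [-0.987, 0.036, -0.009] [0.0, 0.0, -0.999] rows 6
  call [-0.601, -0.557, -0.008] [0.0, 0.0, -0.828] rows 6
 -> wp (np.float64(0.46927634170853844), np.float64(0.14344680943245836), 0.2, 79.3)
  call [0.0, 0.0, 0.999] [0.0, 0.0, 0.0] rows 4
  call [0.0, 0.0, 0.016] [0.0, 0.0, 0.0] rows 2
 -> wp (np.float64(0.46927634170853844), np.float64(0.14344680943245836), 0.0985, 79.3)
```

Request:
{"method": "send_rows", "body": {"targets": [[[-0.99,0.04,0,0,0,-1,0.48],[-0.99,0.04,0,0,0,-1,0.48],[-0.99,0.04,0,0,0,-1,0.48],[-0.99,0.04,0,0,0,-1,0.48],[-0.99,0.04,0,0,0,-1,0.48],[-0.99,0.04,0,0,0,-1,0.48]]]}}

```text
time: 50.0
position: [0.5503, 0.1418, 0.197]
eef_rot: [-2.933, -1.125, 0.004]
ft_force: [-0.8, -0.1, -0.7]
opening: 0.0485
```

Request:
{"method": "send_rows", "body": {"targets": [[[-0.6,-0.56,0,0,0,-0.83,0.48],[-0.6,-0.56,0,0,0,-0.83,0.48],[-0.6,-0.56,0,0,0,-0.83,0.48],[-0.6,-0.56,0,0,0,-0.83,0.48],[-0.6,-0.56,0,0,0,-0.83,0.48],[-0.6,-0.56,0,0,0,-0.83,0.48]]]}}

```text
time: 50.75
position: [0.4689, 0.1431, 0.1982]
eef_rot: [-2.418, -2.005, 0.001]
ft_force: [0.5, -0.4, 0.3]
opening: 0.0489
```

Run:
```python
from h import *
q=bx(-90,106);plan([(*q,.0995,79.3)])
```

```text
at [0.4689 0.1431 0.1982] yaw 79.32 j6 -1.26 t 50.8 open 0.0489
  call [0.004, 0.003, 0.987] [-0.001, 0.0, 0.0] rows 4
 -> wp (np.float64(0.46927634170853844), np.float64(0.14344680943245836), 0.0995, 79.3)
```

Request:
{"method": "send_rows", "body": {"targets": [[[0,0,0.3,0,0,0,0.48],[0,0,0.7,0,0,0,0.48],[0,0,0.99,0,0,0,0.48],[0,0,0.99,0,0,0,0.48],[0,0,0.99,0,0,0,0.48],[0,0,0.99,0,0,0,1],[0,0,0.99,0,0,0,1],[0,0,0.99,0,0,0,1],[0,0,0.99,0,0,0,1],[0,0,0.99,0,0,0,1],[0,0,0.99,0,0,0,1]]]}}

```text
time: 52.12
position: [0.4691, 0.1431, 0.0998]
eef_rot: [2.416, 2.007, 0.0]
ft_force: [-1.3, -0.1, 3.0]
opening: 0.0138
```

Request:
{"method": "send_rows", "body": {"targets": [[[0,0,0,0,0,0.2,1],[0,0,0,0,0,0.4,1],[0,0,0,0,0,0.6,1],[0,0,0,0,0,0.8,1],[0,0,0,0,0,1,1],[0,0,0,0,0,1,1]]]}}

```text
time: 52.88
position: [0.4691, 0.1429, 0.0998]
eef_rot: [2.999, 0.932, -0.0]
ft_force: [-2.1, -2.3, 3.9]
opening: 0.0138
```

Request:
{"method": "send_rows", "body": {"targets": [[[0,0,0,0,0,0.2,1],[0,0,0,0,0,0.4,1],[0,0,0,0,0,0.6,1],[0,0,0,0,0,0.76,1],[0,0,0,0,0,0.86,1],[0,0,0,0,0,0.86,1],[0,0,0,0,0,0.86,1]]]}}

```text
time: 53.75
position: [0.4689, 0.1429, 0.0997]
eef_rot: [3.139, -0.109, -0.0]
ft_force: [-2.5, -2.6, 5.5]
opening: 0.0141
```

Run:
```python
from h import *
plan([]);p,r,s=pose();print(p,s["torque"],s["ft_force"],bx(-90,106))
```

```text
at [0.4689 0.1429 0.0997] yaw -3.98 j6 0.19 t 53.8 open 0.0141
[0.46892641 0.14289318 0.09974678] [-0.47899426  0.34559702  0.70683268] [-2.46102563 -2.61684389  5.51522325] [0.46927634 0.14344681]
```

Clamp 3 is at its stop (0.71 N·m). Next, clamp 1.

Request:
{"method": "send_rows", "body": {"targets": [[[0,0,0,0,0,-0.04,0.48],[0,0,0,0,0,-0.04,0.48],[0,0,0,0,0,-0.04,0.48],[0,0,0,0,0,-0.04,0.48],[0,0,-0.4,0,0,-0.04,0.48],[0,0,-1,0,0,-0.04,0.48],[0,0,-1,0,0,-0.04,0.48],[0,0,-1,0,0,-0.04,0.48]]]}}

```text
time: 54.75
position: [0.4687, 0.1432, 0.1992]
eef_rot: [-3.141, 0.067, 0.0]
ft_force: [-0.4, 0.4, 0.2]
opening: 0.0489
```

Run:
```python
from h import *
q=bx(-40,-106);plan([(*q,.2,79.3)])
```

```text
at [0.4687 0.1432 0.1992] yaw -2.45 j6 0.16 t 54.8 open 0.0489
  call [0.264, 0.999, -0.004] [0.0, 0.0, -0.863] rows 6
  call [-0.445, 0.999, -0.004] [0.0, 0.0, -0.912] rows 6
  call [-0.045, 0.021, -0.0] [0.0, 0.0, -0.042] rows 2
 -> wp (np.float64(0.5153459050855568), np.float64(-0.06944188291697316), 0.2, 79.3)
```

Request:
{"method": "send_rows", "body": {"targets": [[[0.26,1,0,0,0,-0.86,0.48],[0.26,1,0,0,0,-0.86,0.48],[0.26,1,0,0,0,-0.86,0.48],[0.26,1,0,0,0,-0.86,0.48],[0.26,1,0,0,0,-0.86,0.48],[0.26,1,0,0,0,-0.86,0.48]]]}}

```text
time: 55.5
position: [0.4898, 0.0424, 0.1981]
eef_rot: [-2.986, -0.974, 0.004]
ft_force: [0.3, -0.4, 1.1]
opening: 0.0489
```

Request:
{"method": "send_rows", "body": {"targets": [[[-0.45,1,0,0,0,-0.95,0.48],[-0.45,1,0,0,0,-0.95,0.48],[-0.45,1,0,0,0,-0.95,0.48],[-0.45,1,0,0,0,-0.95,0.48],[-0.45,1,0,0,0,-0.95,0.48],[-0.45,1,0,0,0,-0.95,0.48]]]}}

```text
time: 56.25
position: [0.5133, -0.0648, 0.1992]
eef_rot: [-2.426, -1.995, 0.0]
ft_force: [-0.3, -0.3, -0.5]
opening: 0.0489
```

Run:
```python
from h import *
q=bx(-40,-106);plan([(*q,.0995,79.3)])
```

```text
at [ 0.5133 -0.0648  0.1992] yaw 78.86 j6 -1.67 t 56.2 open 0.0489
  call [-0.042, 0.029, 0.997] [-0.001, 0.0, -0.01] rows 4
 -> wp (np.float64(0.5153459050855568), np.float64(-0.06944188291697316), 0.0995, 79.3)
```

Request:
{"method": "send_rows", "body": {"targets": [[[-0.04,0.03,0.1,0,0,-0.01,0.48],[-0.04,0.03,0.5,0,0,-0.01,0.48],[-0.04,0.03,0.99,0,0,-0.01,0.48],[-0.04,0.03,0.99,0,0,-0.01,0.48],[-0.04,0.03,0.99,0,0,-0.01,0.48],[-0.04,0.03,0.99,0,0,-0.01,1],[-0.04,0.03,0.99,0,0,-0.01,1],[-0.04,0.03,0.99,0,0,-0.01,1],[-0.04,0.03,0.99,0,0,-0.01,1],[-0.04,0.03,0.99,0,0,-0.01,1],[-0.04,0.03,0.99,0,0,-0.01,1]]]}}

```text
time: 57.62
position: [0.516, -0.0695, 0.1009]
eef_rot: [2.416, 2.007, 0.001]
ft_force: [-0.6, 0.6, 4.2]
opening: 0.0135
```

Request:
{"method": "send_rows", "body": {"targets": [[[0,0,0,0,0,0.2,1],[0,0,0,0,0,0.4,1],[0,0,0,0,0,0.6,1],[0,0,0,0,0,0.8,1],[0,0,0,0,0,1,1],[0,0,0,0,0,1,1]]]}}

```text
time: 58.38
position: [0.5161, -0.0694, 0.1009]
eef_rot: [-3.0, -0.933, -0.001]
ft_force: [0.1, 2.4, 5.3]
opening: 0.014
```

Request:
{"method": "send_rows", "body": {"targets": [[[0,0,0,0,0,0.2,1],[0,0,0,0,0,0.4,1],[0,0,0,0,0,0.6,1],[0,0,0,0,0,0.76,1],[0,0,0,0,0,0.86,1],[0,0,0,0,0,0.86,1],[0,0,0,0,0,0.86,1]]]}}

```text
time: 59.25
position: [0.5162, -0.0696, 0.1009]
eef_rot: [3.139, -0.111, 0.002]
ft_force: [-0.9, 2.6, 4.8]
opening: 0.0144
```

Run:
```python
from h import *
plan([]);p,r,s=pose();print(p,s["torque"],s["ft_force"],bx(-40,-106))
```

```text
at [ 0.5162 -0.0696  0.1009] yaw -4.05 j6 -0.23 t 59.2 open 0.0144
[ 0.5162187  -0.06955164  0.10093801] [ 0.35730538 -0.18176689  0.64112581] [-0.89817333  2.62341351  4.75907223] [ 0.51534591 -0.06944188]
```

Clamp 1 is at its stop. Next, clamp 2.

Request:
{"method": "send_rows", "body": {"targets": [[[0,0,0,0,0,-0.04,0.48],[0,0,0,0,0,-0.04,0.48],[0,0,0,0,0,-0.04,0.48],[0,0,0,0,0,-0.04,0.48],[0,0,-0.4,0,0,-0.04,0.48],[0,0,-1,0,0,-0.04,0.48],[0,0,-1,0,0,-0.04,0.48],[0,0,-1,0,0,-0.04,0.48]]]}}

```text
time: 60.25
position: [0.5154, -0.0696, 0.2001]
eef_rot: [3.141, -0.067, -0.0]
ft_force: [-0.4, -0.5, -0.8]
opening: 0.0491
```

Run:
```python
from h import *
q=bx(90,-106);print(q);plan([(*q,.2,79.3)])
```

```text
[ 0.64532366 -0.07184681]
at [ 0.5154 -0.0696  0.2001] yaw -2.46 j6 -0.26 t 60.2 open 0.0491
  call [0.714, -0.018, 0.001] [0.0, 0.0, -0.999] rows 6
  call [0.425, 0.403, 0.0] [0.0, 0.0, -0.818] rows 6
 -> wp (np.float64(0.6453236582914617), np.float64(-0.07184680943245834), 0.2, 79.3)
```

Request:
{"method": "send_rows", "body": {"targets": [[[0.72,-0.02,0,0,0,-1,0.48],[0.72,-0.02,0,0,0,-1,0.48],[0.72,-0.02,0,0,0,-1,0.48],[0.72,-0.02,0,0,0,-1,0.48],[0.72,-0.02,0,0,0,-1,0.48],[0.72,-0.02,0,0,0,-1,0.48]]]}}

```text
time: 61.0
position: [0.5868, -0.0705, 0.199]
eef_rot: [-2.927, -1.136, 0.003]
ft_force: [-1.0, -0.2, 0.8]
opening: 0.0488
```

Request:
{"method": "send_rows", "body": {"targets": [[[0.43,0.4,0,0,0,-0.82,0.48],[0.43,0.4,0,0,0,-0.82,0.48],[0.43,0.4,0,0,0,-0.82,0.48],[0.43,0.4,0,0,0,-0.82,0.48],[0.43,0.4,0,0,0,-0.82,0.48],[0.43,0.4,0,0,0,-0.82,0.48]]]}}

```text
time: 61.75
position: [0.6462, -0.0711, 0.2002]
eef_rot: [-2.418, -2.005, 0.0]
ft_force: [-0.3, -0.6, 0.6]
opening: 0.0487
```

Run:
```python
from h import *
q=bx(90,-106);plan([(q[0],q[1]+.0006,.0995,79.3)])
```

```text
at [ 0.6462 -0.0711  0.2002] yaw 79.33 j6 -1.63 t 61.8 open 0.0487
  call [-0.004, -0.008, 0.999] [0.0, 0.0, 0.001] rows 4
  call [0.0, -0.0, 0.008] [0.0, 0.0, 0.0] rows 2
 -> wp (np.float64(0.6453236582914617), np.float64(-0.07124680943245834), 0.0995, 79.3)
```

Request:
{"method": "send_rows", "body": {"targets": [[[0,0,0.3,0,0,0,0.48],[0,0,0.7,0,0,0,0.48],[0,0,1,0,0,0,0.48],[0,0,1,0,0,0,0.48],[0,0,1,0,0,0,0.48],[0,0,1,0,0,0,1],[0,0,1,0,0,0,1],[0,0,1,0,0,0,1],[0,0,1,0,0,0,1],[0,0,1,0,0,0,1],[0,0,1,0,0,0,1]]]}}

```text
time: 63.12
position: [0.6466, -0.0712, 0.1008]
eef_rot: [2.416, 2.007, 0.0]
ft_force: [-0.2, -0.3, 2.2]
opening: 0.0137
```

Request:
{"method": "send_rows", "body": {"targets": [[[0,0,0,0,0,0.2,1],[0,0,0,0,0,0.4,1],[0,0,0,0,0,0.6,1],[0,0,0,0,0,0.8,1],[0,0,0,0,0,1,1],[0,0,0,0,0,1,1]]]}}

```text
time: 63.88
position: [0.6464, -0.0715, 0.1008]
eef_rot: [3.0, 0.932, -0.0]
ft_force: [-0.8, -1.7, 3.4]
opening: 0.0138
```

Request:
{"method": "send_rows", "body": {"targets": [[[0,0,0,0,0,0.2,1],[0,0,0,0,0,0.4,1],[0,0,0,0,0,0.6,1],[0,0,0,0,0,0.76,1],[0,0,0,0,0,0.86,1],[0,0,0,0,0,0.86,1],[0,0,0,0,0,0.86,1]]]}}

```text
time: 64.75
position: [0.6462, -0.0715, 0.1008]
eef_rot: [3.139, -0.112, -0.001]
ft_force: [-2.0, -2.0, 4.1]
opening: 0.0141
```

Run:
```python
from h import *
plan([]);p,r,s=pose();print(p,s["torque"],s["ft_force"],bx(90,-106))
```

```text
at [ 0.6462 -0.0715  0.1008] yaw -4.08 j6 -0.17 t 64.8 open 0.0141
[ 0.64619179 -0.07151347  0.10075099] [-0.39400113  0.43449687  0.64377388] [-1.98287143 -1.97899191  4.09392452] [ 0.64532366 -0.07184681]
```

Clamp 2 is at its stop too. I release and check from above before touching the valve.

Request:
{"method": "send_rows", "body": {"targets": [[[0,0,0,0,0,-0.04,0.48],[0,0,0,0,0,-0.04,0.48],[0,0,0,0,0,-0.04,0.48],[0,0,0,0,0,-0.04,0.48],[0,0,-0.4,0,0,-0.04,0.48],[0,0,-1,0,0,-0.04,0.48],[0,0,-1,0,0,-0.04,0.48],[0,0,-1,0,0,-0.04,0.48]]]}}

```text
time: 65.75
position: [0.6464, -0.071, 0.2005]
eef_rot: [-3.141, 0.067, -0.001]
ft_force: [0.5, -0.2, -0.3]
opening: 0.0485
```

Request:
{"method": "send_rows", "body": {"targets": [[[-0.5,1,-0.5,0,0,-1,0.3],[-0.5,1,-0.5,0,0,-1,0.3],[-0.5,1,-0.5,0,0,-1,0.3],[-0.5,1,-0.5,0,0,-1,0.3],[-0.5,1,-0.5,0,0,-1,0.3],[-0.5,1,-0.5,0,0,-1,0.3]]]}}

```text
time: 66.5
position: [0.5915, -0.1684, 0.2488]
eef_rot: [-2.927, -1.136, 0.003]
ft_force: [1.1, 0.4, 0.5]
opening: 0.066
```

Run:
```python
from h import *
t=avg("top",4);s=avg("side",4)
o=np.zeros((560,800,3),np.uint8)
a=cv2.resize(t[150:262,250:350].astype(np.uint8),None,fx=4,fy=5,interpolation=cv2.INTER_CUBIC)
a=cv2.resize(t[150:262,250:340].astype(np.uint8),(400,498),interpolation=cv2.INTER_CUBIC)
b=cv2.resize(s[150:250,205:345].astype(np.uint8),(400,286),interpolation=cv2.INTER_CUBIC)
o[:498,:400]=a;o[:286,400:]=b;cv2.imwrite("pics/t8.png",o)
# pointer
g=t.min(2)[230:250,306:328];ys,xs=np.nonzero(g>70);print([(x+306,y+230,int(g[y,x])) for x,y in zip(xs,ys)])
v=bx(-120,-60)+[.0007,0];print(v);plan([(v[0],v[1],.2,110)])
```

```text
[(np.int64(323), np.int64(230), 103), (np.int64(324), np.int64(230), 115), (np.int64(325), np.int64(230), 96), (np.int64(326), np.int64(230), 71), (np.int64(323), np.int64(231), 104), (np.int64(324), np.int64(231), 116), (np.int64(325), np.int64(231), 94), (np.int64(326), np.int64(231), 70), (np.int64(327), np.int64(231), 72), (np.int64(323), np.int64(232), 104), (np.int64(324), np.int64(232), 116), (np.int64(325), np.int64(232), 96), (np.int64(326), np.int64(232), 73), (np.int64(323), np.int64(233), 100), (np.int64(324), np.int64(233), 114), (np.int64(325), np.int64(233), 101), (np.int64(326), np.int64(233), 75), (np.int64(327), np.int64(233), 72), (np.int64(323), np.int64(234), 80), (np.int64(324), np.int64(234), 109), (np.int64(325), np.int64(234), 101), (np.int64(326), np.int64(234), 78), (np.int64(327), np.int64(234), 71), (np.int64(323), np.int64(235), 72), (np.int64(324), np.int64(235), 104), (np.int64(325), np.int64(235), 101), (np.int64(326), np.int64(235), 76), (np.int64(317), np.int64(236), 79), (np.int64(324), np.int64(236), 101), (np.int64(325), np.int64(236), 101), (np.
[... 1501 characters left out ...]
, np.int64(249), 113), (np.int64(314), np.int64(249), 110), (np.int64(315), np.int64(249), 109), (np.int64(316), np.int64(249), 110), (np.int64(317), np.int64(249), 109), (np.int64(318), np.int64(249), 110), (np.int64(319), np.int64(249), 110), (np.int64(320), np.int64(249), 111), (np.int64(321), np.int64(249), 108), (np.int64(322), np.int64(249), 73)]
[ 0.43691057 -0.0219698 ]
at [ 0.5922 -0.1687  0.2505] yaw 42.53 j6 -1.16 t 66.9 open 0.0658
  call [-0.071, -0.999, 0.237] [0.0, 0.0, -0.703] rows 5
  call [0.521, -0.999, 0.266] [0.0, 0.0, -0.79] rows 5
  call [0.008, -0.004, 0.002] [0.0, 0.0, -0.006] rows 2
 -> wp (np.float64(0.4369105694181716), np.float64(-0.021969800080738996), 0.2, 110)
```

View pics/t8.png

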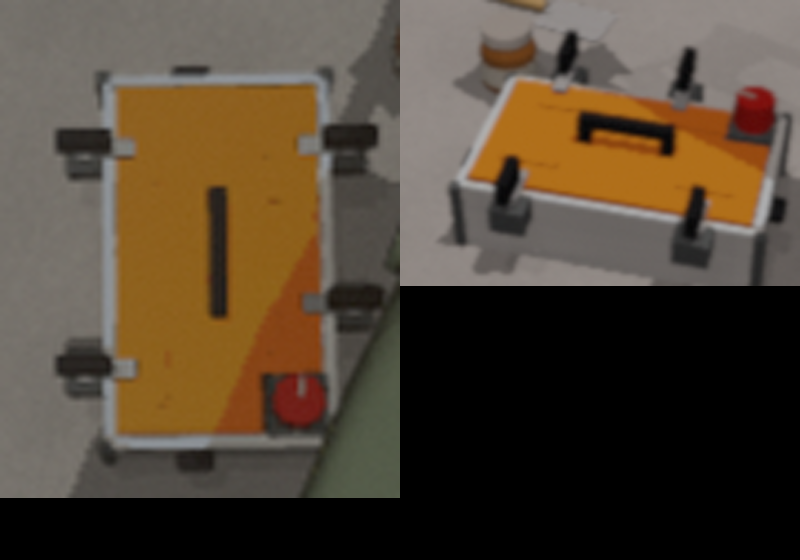

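All four lugs lie over the cover, which is fully down. The valve pointer at (302,385) points to +x, so it needs about half a turn clockwise. I go to the valve.

Request:
{"method": "send_rows", "body": {"targets": [[[-0.07,-1,0.2,0,0,-0.7,0.3],[-0.07,-1,0.2,0,0,-0.7,0.3],[-0.07,-1,0.2,0,0,-0.7,0.3],[-0.07,-1,0.2,0,0,-0.7,0.3],[-0.07,-1,0.2,0,0,-0.7,0.3],[-0.07,-1,0.2,0,0,-0.7,0.3]]]}}

```text
time: 67.65
position: [0.5198, -0.1003, 0.2306]
eef_rot: [2.51, 1.889, 0.0]
ft_force: [-0.7, 0.2, -0.2]
opening: 0.0661
```

Request:
{"method": "send_rows", "body": {"targets": [[[0.52,-1,0.25,0,0,-0.79,0.3],[0.52,-1,0.25,0,0,-0.79,0.3],[0.52,-1,0.25,0,0,-0.79,0.3],[0.52,-1,0.25,0,0,-0.79,0.3],[0.52,-1,0.25,0,0,-0.79,0.3],[0.52,-1,0.25,0,0,-0.79,0.3]]]}}

```text
time: 68.4
position: [0.4378, -0.0226, 0.2055]
eef_rot: [1.813, 2.565, 0.0]
ft_force: [0.4, -0.2, 1.1]
opening: 0.0657
```

Run:
```python
from h import *
v=bx(-120,-60)+[.0005,0];plan([(v[0],v[1],.1,110)])
```

```text
at [ 0.4378 -0.0226  0.2055] yaw 109.5 j6 -2.16 t 68.4 open 0.0657
  call [0.009, -0.008, 0.999] [0.0, 0.0, -0.011] rows 4
  call [0.001, -0.0, 0.056] [0.0, 0.0, 0.0] rows 2
 -> wp (np.float64(0.4367105694181716), np.float64(-0.021969800080738996), 0.1, 110)
```

Request:
{"method": "send_rows", "body": {"targets": [[[0.01,-0.01,0.3,0,0,0,0.3],[0.01,-0.01,0.7,0,0,0,0.3],[0.01,-0.01,1,0,0,0,0.3],[0.01,-0.01,1,0,0,0,0.3],[0.01,-0.01,1,0,0,0,0.3]]]}}

```text
time: 69.03
position: [0.4373, -0.0222, 0.1065]
eef_rot: [1.811, 2.565, 0.001]
ft_force: [-0.5, -0.2, 1.3]
opening: 0.066
```

Request:
{"method": "send_rows", "body": {"targets": [[[0,0,0.06,0,0,0,0.3],[0,0,0.06,0,0,0,0.3],[0,0,0.06,0,0,0,1],[0,0,0.06,0,0,0,1],[0,0,0.06,0,0,0,1],[0,0,0.06,0,0,0,1],[0,0,0.06,0,0,0,1]]]}}

```text
time: 69.9
position: [0.4366, -0.0225, 0.0997]
eef_rot: [1.81, 2.566, -0.001]
ft_force: [0.2, -3.4, 0.2]
opening: 0.039
```

Request:
{"method": "send_rows", "body": {"targets": [[[0,0,0,0,0,0.2,1],[0,0,0,0,0,0.4,1],[0,0,0,0,0,0.6,1],[0,0,0,0,0,0.8,1],[0,0,0,0,0,1,1],[0,0,0,0,0,1,1]]]}}

```text
time: 70.65
position: [0.4367, -0.0224, 0.0997]
eef_rot: [2.653, 1.68, 0.0]
ft_force: [-0.3, -4.5, -0.2]
opening: 0.0391
```

Request:
{"method": "send_rows", "body": {"targets": [[[0,0,0,0,0,0.2,1],[0,0,0,0,0,0.4,1],[0,0,0,0,0,0.6,1],[0,0,0,0,0,0.8,1],[0,0,0,0,0,1,1],[0,0,0,0,0,1,1]]]}}

```text
time: 71.4
position: [0.4367, -0.0223, 0.0996]
eef_rot: [3.094, 0.54, 0.001]
ft_force: [0.3, -4.8, -0.8]
opening: 0.0392
```

Run:
```python
from h import *
plan([]);p,r,s=pose();print(s["torque"],s["ft_force"],p)
```

```text
at [ 0.4367 -0.0223  0.0996] yaw 19.81 j6 -0.59 t 71.4 open 0.0392
[-0.81857508 -0.35390464 -0.03978314] [ 0.32321629 -4.77856001 -0.83083925] [ 0.43673735 -0.02230202  0.0996323 ]
```

Request:
{"method": "send_rows", "body": {"targets": [[[0,0,0,0,0,0.2,1],[0,0,0,0,0,0.4,1],[0,0,0,0,0,0.6,1],[0,0,0,0,0,0.8,1],[0,0,0,0,0,1,1],[0,0,0,0,0,1,1]]]}}

```text
time: 72.15
position: [0.4369, -0.0223, 0.0997]
eef_rot: [3.066, -0.683, 0.002]
ft_force: [2.3, -5.3, -0.0]
opening: 0.0395
```

Request:
{"method": "send_rows", "body": {"targets": [[[0,0,0,0,0,0.2,1],[0,0,0,0,0,0.4,1],[0,0,0,0,0,0.6,1],[0,0,0,0,0,0.8,1],[0,0,0,0,0,0.95,1],[0,0,0,0,0,0.95,1]]]}}

```text
time: 72.9
position: [0.4381, -0.0219, 0.0999]
eef_rot: [-2.606, 1.751, -0.006]
ft_force: [4.4, -2.7, -2.6]
opening: 0.0395
```

Run:
```python
from h import *
plan([]);p,r,s=pose();print(s["torque"],s["ft_force"],p)
```

```text
at [ 0.4381 -0.0219  0.0999] yaw -67.78 j6 0.93 t 72.9 open 0.0395
[-0.64141903 -0.95428142  0.5153201 ] [ 4.42159072 -2.71196261 -2.63080234] [ 0.43809243 -0.02194256  0.09987251]
```

Request:
{"method": "send_rows", "body": {"targets": [[[0,0,0,0,0,0.05,1],[0,0,0,0,0,0.1,1],[0,0,0,0,0,0.1,1]]]}}

```text
time: 73.28
position: [0.4377, -0.0222, 0.0999]
eef_rot: [-2.537, 1.851, -0.005]
ft_force: [3.6, -4.5, -1.7]
opening: 0.0395
```

Run:
```python
from h import *
plan([]);p,r,s=pose();print(s["torque"],s["ft_force"],p)
```

```text
at [ 0.4377 -0.0222  0.0999] yaw -72.23 j6 1.01 t 73.3 open 0.0395
[-0.84308285 -0.6238586   0.52286149] [ 3.63997423 -4.47449591 -1.65314893] [ 0.43765894 -0.02219442  0.0999402 ]
```

Request:
{"method": "send_rows", "body": {"targets": [[[0,0,0,0,0,0,0.3],[0,0,0,0,0,0,0.3],[0,0,0,0,0,0,0.3],[0,0,0,0,0,0,0.3],[0,0,-0.4,0,0,0,0.3],[0,0,-1,0,0,0,0.3],[0,0,-1,0,0,0,0.3],[0,0,-1,0,0,0,0.3]]]}}

```text
time: 74.28
position: [0.4359, -0.0216, 0.1992]
eef_rot: [-2.531, 1.861, 0.001]
ft_force: [-0.1, -0.3, -0.7]
opening: 0.0658
```

Request:
{"method": "send_rows", "body": {"targets": [[[1,-0.4,-0.3,0,0,0,0.3],[1,-0.4,-0.3,0,0,0,0.3],[1,-0.4,-0.3,0,0,0,0.3],[1,-0.4,-0.3,0,0,0,0.3]]]}}

```text
time: 74.78
position: [0.5026, -0.1045, 0.2271]
eef_rot: [2.53, -1.861, -0.008]
ft_force: [-0.5, -0.7, 0.7]
opening: 0.0656
```

Request:
{"method": "send_rows", "body": {"targets": [[[1,-0.4,0,0,0,0,0.3],[1,-0.4,0,0,0,0,0.3],[1,-0.4,0,0,0,0,0.3],[1,-0.4,0,0,0,0,0.3]]]}}

```text
time: 75.28
position: [0.5709, -0.1871, 0.2282]
eef_rot: [2.532, -1.86, -0.005]
ft_force: [-0.1, 0.2, -0.3]
opening: 0.066
```

Run:
```python
from h import *
plan([])
t=avg("top",4);s=avg("side",4)
o=np.zeros((600,800,3),np.uint8)
o[:600,:400]=cv2.resize(t[150:270,250:330].astype(np.uint8),(400,600),interpolation=cv2.INTER_CUBIC)
o[:286,400:]=cv2.resize(s[150:250,205:345].astype(np.uint8),(400,286),interpolation=cv2.INTER_CUBIC)
o[300:,400:]=cv2.resize(s[170:215,310:370].astype(np.uint8),(400,300),interpolation=cv2.INTER_CUBIC);cv2.imwrite("pics/t9.png",o)
```

```text
at [ 0.5709 -0.1871  0.2282] yaw -72.6 j6 0.81 t 75.3 open 0.066
```

View pics/t9.png

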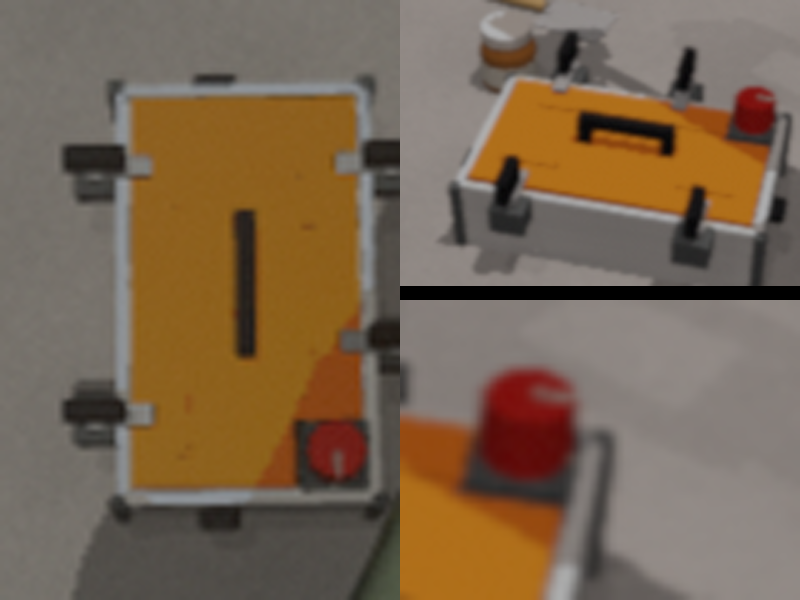

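The pointer now points to −x, and its torque levelled off at the stop. One last full view, to be sure no vertebra was hidden by the arm at the start.

Run:
```python
from h import *
o=np.zeros((600,800,3),np.uint8)
o[:,:]=cv2.resize(snapshot("top"),(800,600));cv2.imwrite("pics/full.png",o)
```

```text
(no output)
```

View pics/full.png

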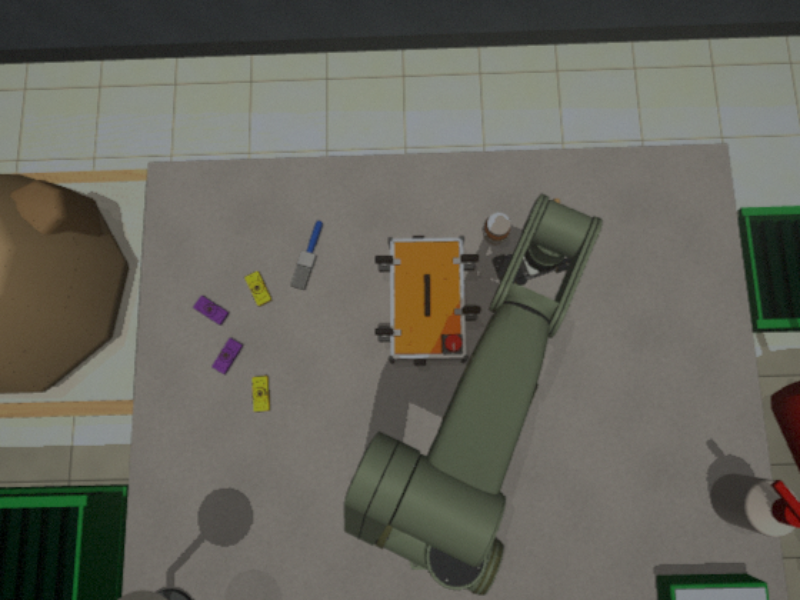

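Only decoys and bystanders remain on the bench and there is no vertebra. I hand in.

```bash
python3 -c "
from cell import workorder;print(workorder.close_job())"
```

```text
the job is handed in; nothing more can be done
None
```

The job is done and handed in at about 75 s on the robot clock. No verdict was reported.

- **Fossils:** Only the ammonite and the tooth were on the bench. Both lie flat on the foam, end to end in one row along the box's length with a gap between them. I took "side by side" to allow that. I found no vertebra in any view.
- **Cover:** I swung back clamps 2 and 3 first, then set the cover down with its notch round the valve block. Contact came at the expected seated height, and the pictures show it inside the lip.
- **Clamps and valve:** I turned clamps 4, 3, 1 and 2 clockwise to their stops, each with about 0.65–0.7 N·m of resistance. The top view shows all four lugs over the cover. The purge valve came last; its torque levelled off at about 0.52 N·m and its pointer now points to the box's −x end.
- **Checks that disagreed:** Gripping the fixed knobs put the box 1–2 mm from the first camera estimate along x, so I used a corrected position from clamp 3 on. The cover still seated at the first try.
- **Bystanders:** The jar and brush look undisturbed. The arm covered the spatula in the last full view, but the gripper never came down near it.

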